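# Clear the broken bisque into the scrap bin

### The arm

A 6-joint arm with a two-finger parallel gripper is mounted at the origin on the work surface. World frame = base frame: x ahead of the robot, y to its left, z up, the work surface at z = 0. Lengths are in m, angles in degrees, forces in N, time in s.
With the tool pointing down it reaches from about 0.375 to 0.9 m from the base axis. Payload 3.1 kg.
Tool frame: the origin (TCP) lies at the very end of the fingers, on their centre line; the grasp point (between the pads) lies 19 mm behind it (bot.tcp_to_grasp is the distance from the TCP to the grasp point, in m); z points along the fingers, y is the line along which they close (so a half turn about z gives the same grasp; the last joint's range is limited). The gripper opens to 87 mm and grips with 3 to 60 N. Pads are 19 mm wide; open, the fingers measure 117 mm over their backs; the gripper's body (75 mm by 190 mm) begins 51 mm behind the grasp point.
Start: joints at [-77.263, 30.224, 82.088, -0, 67.689, -10.227], TCP at [0.244, -0.575, 0.223] pointing down, gripper open.
Joint ranges: [-176.69, 176.69], [-43.24, 126.21], [12.49, 139.97], [-82, 262], [0, 151.66], [-163.58, 163.58]. Speed limits (degrees/s): [159.86, 159.86, 180, 180, 180, 180].

### API

Orientations are given as a 3x3 rotation matrix whose columns are the frame's x, y, z axes.
In Python, from rig import telemetry, capture, camera_info, job, bot gives the robot as it stands. The module is installed in compiled form; this text tells all that it offers.
- The arm moves only by the tool carry_out, never from a script. Its argument "deltas" is a list that holds one entry, the list of rows, each a list of 7 numbers: the shift along the tool's x, y, z scaled (see below), then the turn, a rotation vector about the tool's x, y, z scaled (see below), then the closure, from -1 (fully open) to 1 (shut). In form: [[[dx, dy, dz, ax, ay, az, claw], ...]]. A call has exactly 10 rows; each row is the pose to reach, as a shift and turn from the pose commanded when the call began, along the tool's axes at that moment, turning the shorter way round; what a row does not reach only later rows make up. The controller multiplies each number of a shift by 15 cm and each number of a turn by 360 degrees. A row lasts 1/12 s, in which the tool goes at most 41.7 mm and 7.16 degrees, less where a joint would pass 70% of its speed; a pose out of reach is approached as far as the arm can. A call with a number of a shift or a turn outside -1 to 1 is refused whole. A call with a gripper value outside its range is refused whole. The fingers move at their own pace and stop on an object; the grip force is fixed at half the most. Time passes only in rows, so rows that repeat a pose let the fingers close, or fill a call up. It gives the time, the measured TCP pose, the force, the opening and the grip force at its end, in the units of the state.
- telemetry.read_state(): the state, without advancing time (a new reading comes with each control period).
- capture(name): name is "scene" or "top" or "wrist"; returns the picture (420x560x3 uint8, red, green, blue); there is no depth.
- camera_info(name): a dict with "mtx" (3x3 intrinsics, pixels), "cam_to_world" (4x4, takes a point from camera to world coordinates); the wrist camera has in their place "T_tool_cam" (4x4, takes a point from camera to tool coordinates, whose origin is the TCP and whose axes are the flange's). Camera axes: x right, y down, z forward; pixel columns grow to the right and rows downward; lengths in m; the calibration is good to about 2 mm. A picture is of the moment at which its call begins: read the wrist's pose just before it. camera_info takes no time and is no camera call.
- job.hand_in(): hands the job in; it is judged then, once.
The state is a dict: "time_s": time; "joint_positions": joint angles; "qvel": joint speeds; "tau": joint torques, N m; "position": TCP position; "tcp_rot": TCP orientation; "force": force on the tool from outside, world axes, zero at the start; "moment": the same for the moment, N m; "opening": opening from 0.0 (shut) to 1.0 (fully open); "grasp_force": force on a finger pad.
Only numpy, scipy, OpenCV 4.12 (cv2) and the standard library are available. Lean on these libraries where they do the work, as an engineer would, in place of code of your own. Each camera call takes 0.05 s, during which the arm holds its last target. There are 200 camera calls.

### The job

Clear away the broken fired clay: lift the grey tray by its orange handle bar, tip all four lumps out of it into the blue scrap bin, and stand the empty tray back upright on its dark wooden board. Then take the green scraper block and push the three shards off the plaster slab into the same bin, and leave the scraper lying on the slab. Do not touch the lumps or shards with the gripper, and leave the figurine, jar and bowl where they are.

Things in the scene. Friction and masses are not known exactly. Their poses are not given: they have to be found in the camera images.
- station: Fixed white plaster slab with an open blue scrap bin butted against it. Origin: on the table, at the middle of the seam between slab and bin; x runs along the seam, y from slab to bin. Both span x = +-115 mm; the slab y = -230..0 mm, top 85 mm high; the bin y = 0..215 mm.
- bin_mouth (a point): Centre of the bin's open mouth (inside 218 mm along x, 209 mm along y), at rim height, 80 mm above the table. Walls 6 mm thick, floor 5 mm; on the seam side the slab itself is the wall, 5 mm higher than the rim. Axes as the station's.
- slab_top (a point): Centre of the slab's top face, 85 mm above the table. Wooden lips 12 mm wide and 12 mm high run along its two x edges (clear lane between them 206 mm); its y ends are open. Axes as the station's.
- ware_board: Fixed dark wooden board, 220 (x) x 180 (y) x 12 mm high, flat on the table, on which the tray stands at the start. Origin: centre of its underside.
- tray: Loose grey plastic tray, 180 (x) x 136 mm (y), about 0.35 kg empty, 0.63 kg with the lumps. Origin: centre of its underside. Floor 4 mm, walls 40 mm high on three sides; the -x end is an open spout where the last 33 mm of floor slopes up by 15 degrees. An orange handle bar on two steel straps (148 mm over them) crosses above the middle along y.
- tray_grip (a point): Middle of the tray's handle bar: 115 mm above the tray's underside, bar 16 mm thick (tray x), 22 mm high, 148 mm long (tray y), square-edged. Axes as the tray's. 60 mm clear below it down to the lumps' tops.
- tray_spout (a point): Middle of the tray's pouring edge: 90 mm from the tray's centre along -x, 10 mm above its underside.
- lump0: Loose terracotta-coloured lump of fired clay, a blunt cone 54 mm across and 40 mm high, about 70 g, standing in the tray at the start. Origin: centre of its flat base.
- lump1: Loose terracotta-coloured lump of fired clay, a blunt cone 54 mm across and 40 mm high, about 70 g, standing in the tray at the start. Origin: centre of its flat base.
- lump2: Loose terracotta-coloured lump of fired clay, a blunt cone 54 mm across and 40 mm high, about 70 g, standing in the tray at the start. Origin: centre of its flat base.
- lump3: Loose terracotta-coloured lump of fired clay, a blunt cone 54 mm across and 40 mm high, about 70 g, standing in the tray at the start. Origin: centre of its flat base.
- shard0: Loose flat terracotta-coloured shard, about 34 (x) x 60 (y) x 14 mm, about 40 g, lying on the slab at the start. Origin: centre of its underside.
- shard1: Loose flat terracotta-coloured shard, about 34 (x) x 60 (y) x 14 mm, about 40 g, lying on the slab at the start. Origin: centre of its underside.
- shard2: Loose flat terracotta-coloured shard, about 34 (x) x 60 (y) x 14 mm, about 40 g, lying on the slab at the start. Origin: centre of its underside.
- scraper: Loose scraper block, 0.22 kg: a green block 170 (x) x 24 (y) x 30 mm high with an upright black grip on top, 80 (x) x 18 (y) mm, from 30 to 80 mm height. Lies on the slab's outer (-y) end, its length across the slab (along station x). Origin: centre of its underside. Its +y face looks to the shards and the bin.
- scraper_grip (a point): Middle of the scraper's black grip, 60 mm above the scraper's underside, on its centre. Axes as the scraper's.
- figurine: Bystander: small grey clay cat figurine, 60 mm across, 105 mm tall. Origin: centre of its underside.
- glaze_jar: Bystander: jar of glaze, 66 mm across, 85 mm tall. Origin: centre of its underside.
- water_bowl: Bystander: blue ceramic bowl, 90 mm across, 45 mm tall. Origin: centre of its underside.

How it is judged (in metres and radians):
On the way, in this order (a step that is already met when the one before it is completed fails the run):
1. the tray is lifted with its four lumps aboard (height (world z) of tray above 0.05 m and distance between each of lump0, lump1, lump2, lump3 and tray below 0.11 m), for 0.2 s.
2. all four lumps are in the bin (x of lump0 in the frame of bin_mouth between -0.115 and 0.115 m and y of lump0 in the frame of bin_mouth between -0.107 and 0.107 m and z of each of lump0, lump1, lump2, lump3 in the frame of bin_mouth below 0 m and x of lump1 in the frame of bin_mouth between -0.115 and 0.115 m and y of lump1 in the frame of bin_mouth between -0.107 and 0.107 m and x of lump2 in the frame of bin_mouth between -0.115 and 0.115 m and y of lump2 in the frame of bin_mouth between -0.107 and 0.107 m and x of lump3 in the frame of bin_mouth between -0.115 and 0.115 m and y of lump3 in the frame of bin_mouth between -0.107 and 0.107 m), for 0.2 s.
3. the empty tray stands upright on its board, let go (horizontal distance between tray and ware_board below 0.03 m and angle between tray's own z axis and vertical below 0.1 rad and height (world z) of tray below 0.02 m and contact force between the fingers and tray below 0.1 N), for 0.2 s.
4. the scraper is held in the gripper (contact force between the fingers and scraper above 2 N), for 0.2 s.
5. all three shards are in the bin (x of shard0 in the frame of bin_mouth between -0.115 and 0.115 m and y of shard0 in the frame of bin_mouth between -0.107 and 0.107 m and z of each of shard0, shard1, shard2 in the frame of bin_mouth below 0 m and x of shard1 in the frame of bin_mouth between -0.115 and 0.115 m and y of shard1 in the frame of bin_mouth between -0.107 and 0.107 m and x of shard2 in the frame of bin_mouth between -0.115 and 0.115 m and y of shard2 in the frame of bin_mouth between -0.107 and 0.107 m), for 0.2 s.
At the end, for the whole second after the job is handed in: All four lumps and all three shards lie inside the bin, their origins below its rim; the tray stands upright (within 0.1 rad) on its board, centred within 30 mm; the scraper lies on the slab (its origin over the slab, less than 40 mm above its top); all at rest (all of step 2 and all of step 5 and horizontal distance between tray and ware_board below 0.03 m and angle between tray's own z axis and vertical below 0.1 rad and height (world z) of tray below 0.02 m and x of scraper in the frame of slab_top between -0.11 and 0.11 m and y of scraper in the frame of slab_top between -0.115 and 0.115 m and z of scraper in the frame of slab_top between -0.004 and 0.04 m and linear speed of each of lump0, lump1, lump2, lump3, shard0, shard1, shard2, tray, scraper below 0.03 m/s); the robot touches nothing.
It fails at once if the robot touches a lump or a shard (contact force between any of the fingers, the arm and lump0 above 1 N or contact force between any of the fingers, the arm and lump1 above 1 N or contact force between any of the fingers, the arm and lump2 above 1 N or contact force between any of the fingers, the arm and lump3 above 1 N or contact force between any of the fingers, the arm and shard0 above 1 N or contact force between any of the fingers, the arm and shard1 above 1 N or contact force between any of the fingers, the arm and shard2 above 1 N).
It fails at once if the figurine, jar or bowl is moved by more than 30 mm or tipped (distance of any of figurine, glaze_jar, water_bowl from where it was at the start of the episode above 0.03 m or angle between any of figurine, glaze_jar, water_bowl's own z axis and vertical above 0.4 rad).
It also fails if it takes over 72 s, if anything falls off the work surface, if the arm or the gripper's body presses on something with over 40 N, if the wrist force passes 120 N, or if a joint passes its speed limit or range.

## Working session

There is one attempt and no reset: what is moved stays moved. The work goes in short steps, Python scripts to look and compute and a tool call to move; the robot and the scene stay as the last step left them, time stands still between calls to the robot, and variables do not carry over. Pictures are saved under pics/ and viewed, at most 10 in all, crops included, and the job is handed in when it is done.

Besides the shell and the picture viewer there is one more tool, called after "Call:" as a command line: name --argument value ..., lists and objects as JSON in quotes. carry_out: Moves the arm, as the interface text tells. Its arguments: {"type":"object","properties":{"deltas":{"type":"array","items":{"type":"array","items":{"type":"array","items":{"type":"number"}}}}},"required":["deltas"]}

```bash
mkdir -p pics
python3 - <<'E'
from rig import telemetry, capture, camera_info, job, bot
import cv2,numpy as np
s=telemetry.read_state(); print(s['time_s'],s['position'],np.round(s['tcp_rot'],3).tolist(),s['opening'])
for n in ("scene","top"):
    im=capture(n); cv2.imwrite(f"pics/{n}0.png",cv2.resize(im[:,:,::-1],(800,600),interpolation=cv2.INTER_CUBIC))
    c=camera_info(n); print(n,np.round(c['mtx'],1).tolist(),np.round(c['cam_to_world'],3).tolist())
print(camera_info("wrist"))
E
```

```text
0.0 [ 0.24371627 -0.57471878  0.22156525] [[0.921, 0.39, -0.0], [0.39, -0.921, 0.002], [0.0, -0.002, -1.0]] 0.9981998535575687
scene [[443.0, 0.0, 286.7], [0.0, 443.0, 206.5], [0.0, 0.0, 1.0]] [[-0.351, 0.599, -0.72, 1.281], [0.936, 0.234, -0.261, 0.303], [0.013, -0.766, -0.643, 0.753], [0.0, 0.0, 0.0, 1.0]]
top [[468.8, 0.0, 289.8], [0.0, 468.8, 213.8], [0.0, 0.0, 1.0]] [[-0.021, -0.99, 0.14, 0.445], [-1.0, 0.022, 0.002, 0.026], [-0.005, -0.14, -0.99, 1.08], [0.0, 0.0, 0.0, 1.0]]
{'mtx': array([[378.75179624,   0.        , 277.40295461],
       [  0.        , 378.75179624, 208.57667837],
       [  0.        ,   0.        ,   1.        ]]), 'T_tool_cam': array([[-1.04031635e-03, -9.64307543e-01, -2.64782703e-01,
         7.33601005e-02],
       [ 9.99998605e-01, -6.57198445e-04, -1.53549866e-03,
        -4.69719955e-04],
       [ 1.30667816e-03, -2.64783931e-01,  9.64306882e-01,
        -1.62562572e-01],
       [ 0.00000000e+00,  0.00000000e+00,  0.00000000e+00,
         1.00000000e+00]])}
```

View pics/scene0.png

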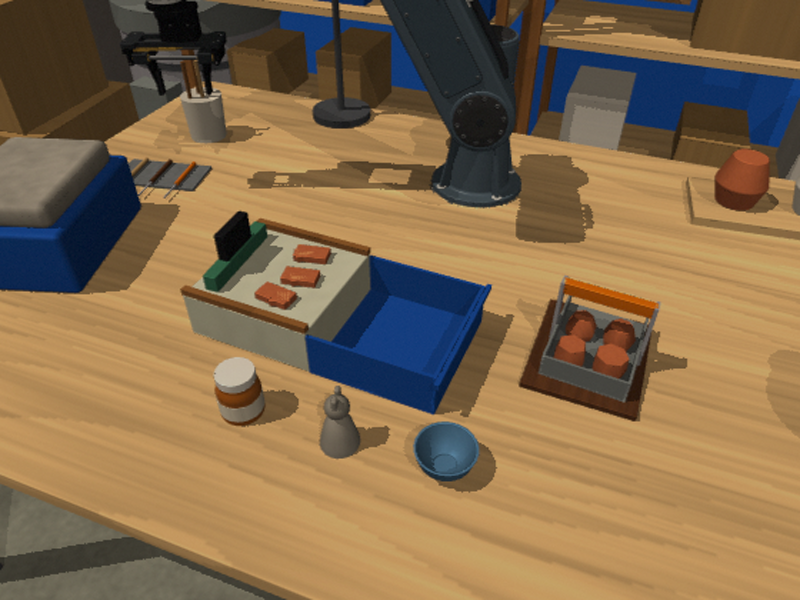

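View pics/top0.png

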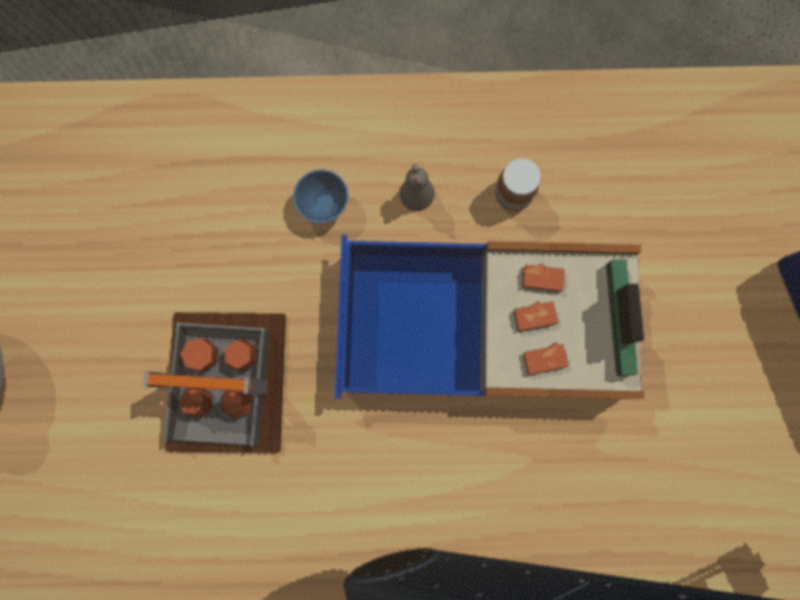

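Scene (800x600): the slab and bin sit in the middle, with the scraper at (235,250) and the tray handle running from (566,288) to (657,305). Top view: the bin spans x 340–486, the slab 486–640, the tray is centred near (217,385), and its spout faces the robot. I'll enlarge both areas.

Run:
```python
from rig import capture
import cv2,numpy as np
t=capture("top")[:,:,::-1]; s=capture("scene")[:,:,::-1]
np.save("pics/t.npy",t);np.save("pics/s.npy",s)
z=lambda im,x,y,w,h,k:cv2.resize(im[y:y+h,x:x+w],None,fx=k,fy=k,interpolation=cv2.INTER_CUBIC)
a=np.hstack([z(t,98,212,110,110,3.6),z(s,360,185,110,110,3.6)]); cv2.imwrite("pics/a.png",a)
cv2.imwrite("pics/b.png",z(t,230,160,225,125,3.5))
cv2.imwrite("pics/c.png",z(s,120,140,230,150,3.4))
```

```text
(no output)
```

View pics/a.png

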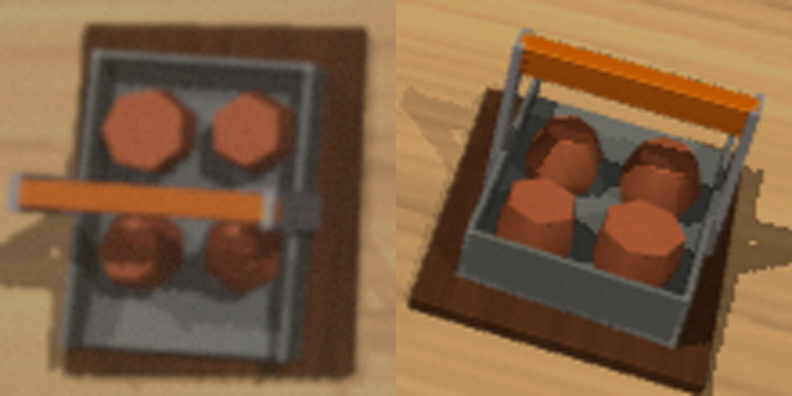

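View pics/b.png

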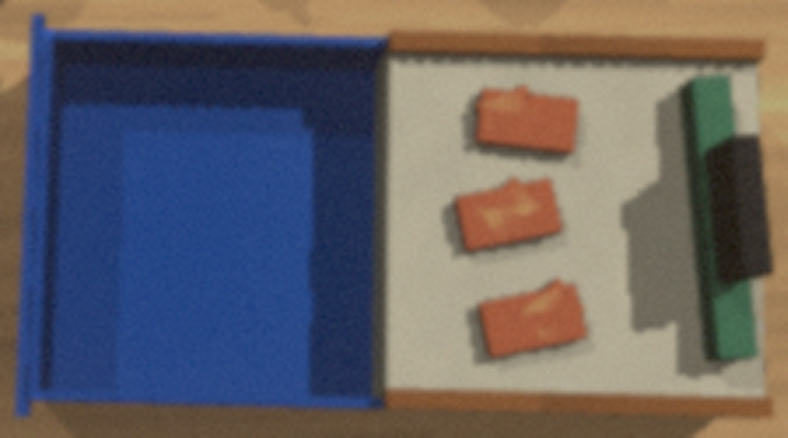

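View pics/c.png

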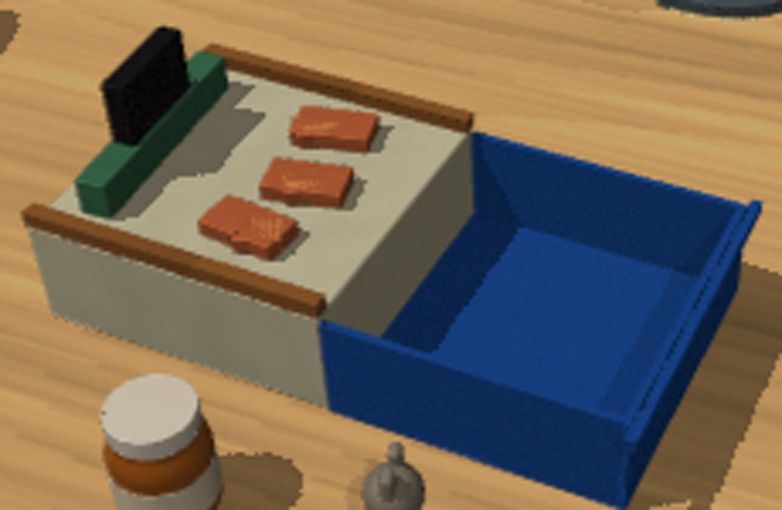

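Crop positions: bar ends are at (20,192)/(264,206) in the top crop and (524,53)/(752,115) in the scene crop. Board corners, slab lips, shards and scraper are all readable too. Next I'll triangulate.

```bash
cat > h.py <<'E'
import numpy as np
from rig import telemetry, capture, camera_info, job, bot
def ray(n,p,T=None):
    c=camera_info(n); M=c['cam_to_world'] if T is None else T@c['T_tool_cam']
    d=M[:3,:3]@np.linalg.solve(c['mtx'],[p[0],p[1],1.]); return M[:3,3],d/np.linalg.norm(d)
def onz(n,p,z,T=None):
    o,d=ray(n,p,T); return o+d*(z-o[2])/d[2]
def tri(rs):
    A=sum(np.eye(3)-np.outer(d,d) for o,d in rs); b=sum((np.eye(3)-np.outer(d,d))@o for o,d in rs)
    x=np.linalg.solve(A,b); return x,max(np.linalg.norm((np.eye(3)-np.outer(d,d))@(x-o)) for o,d in rs)
E
python3 - <<'E'
from h import *
np.set_printoptions(precision=4,suppress=True)
at=lambda u,v:(98+u/3.6,212+v/3.6); as_=lambda u,v:(360+(u-396)/3.6,185+v/3.6)
bt=lambda u,v:(230+u/3.5,160+v/3.5); cs=lambda u,v:(120+u/3.4,140+v/3.4)
for k,a,b in [("barL",at(20,192),as_(752,115)),("barR",at(264,206),as_(524,53)),("trayfarL",at(97,52),as_(685,297)),("trayfarR",at(313,66),as_(466,232)),("boardfarL",at(85,25),as_(700,388)),("boardfarR",at(366,30),as_(410,305)),
 ("lipseamfar",bt(388,33),cs(325,300)),("lipseamnear",bt(385,408),cs(472,118)),("lipoutfar",bt(765,40),cs(25,212)),("binfarcornR",bt(38,15),cs(632,438)),("bin farcornN",bt(22,412),cs(757,205)),
 ("grip top far",bt(765,137),cs(108,75)),("grip top near",bt(770,270),cs(178,35))]:
    x,e=tri([ray("top",a),ray("scene",b)]); print(k,x,"err",round(e,4))
for k,p,z in [("board",(85,25),.012),("board",(366,30),.012),("board",(355,378),.012),("board",(62,375),.012)]: print(k,onz("top",at(*p),z))
for k,p,z in [("lip",(388,33),.097),("lip",(765,40),.097),("lip",(772,413),.097),("lip",(385,408),.097),("seam",(385,62),.085),("seam",(385,390),.085),("bin",(38,15),.08),("bin",(22,412),.08),
 ("scr",(686,80),.115),("scr",(728,77),.115),("scr",(755,356),.115),("scr",(712,358),.115),("grip",(765,137),.165),("grip",(770,270),.165),
 ("sh",(480,90),.099),("sh",(578,98),.099),("sh",(573,152),.099),("sh",(455,198),.099),("sh",(468,250),.099),("sh",(562,230),.099),("sh",(480,306),.099),("sh",(490,355),.099),("sh",(585,330),.099)]: print(k,onz("top",bt(*p),z))
for k,p,z in [("bowl",(320,196),.045),("fig",(415,175),.08),("jar",(520,175),.085)]: print(k,onz("top",(p[0]*.7,p[1]*.7),z))
E
```

```text
barL [0.4817 0.4063 0.1301] err 0.0001
barR [0.471  0.2693 0.1288] err 0.0001
trayfarL [0.5689 0.3928 0.0546] err 0.0007
trayfarR [0.5579 0.2613 0.0499] err 0.0006
boardfarL [0.5923 0.4158 0.0085] err 0.0008
boardfarR [0.5856 0.2383 0.0027] err 0.0008
lipseamfar [ 0.6751 -0.081   0.1004] err 0.0024
lipseamnear [ 0.4492 -0.0742  0.0919] err 0.0002
lipoutfar [ 0.6667 -0.3128  0.0966] err 0.0014
binfarcornR [0.6971 0.134  0.0795] err 0.0013
bin farcornN [0.4513 0.1457 0.0753] err 0.001
grip top far [ 0.5935 -0.2817  0.1708] err 0.003
grip top near [ 0.5182 -0.2797  0.1593] err 0.0066
board [0.5917 0.4154 0.012 ]
board [0.5845 0.2356 0.012 ]
board [0.367  0.2413 0.012 ]
board [0.3726 0.4235 0.012 ]
lip [ 0.6768 -0.0836  0.097 ]
lip [ 0.6672 -0.314   0.097 ]
lip [ 0.4413 -0.3026  0.097 ]
lip [ 0.4491 -0.0734  0.097 ]
seam [ 0.6614 -0.0824  0.085 ]
seam [ 0.4599 -0.0751  0.085 ]
bin [0.6973 0.1328 0.08  ]
bin [0.4515 0.1441 0.08  ]
scr [ 0.6398 -0.2588  0.115 ]
scr [ 0.641  -0.2841  0.115 ]
scr [ 0.4745 -0.2889  0.115 ]
scr [ 0.4739 -0.2637  0.115 ]
grip [ 0.5959 -0.2866  0.165 ]
grip [ 0.5206 -0.2842  0.165 ]
sh [ 0.6396 -0.138   0.099 ]
sh [ 0.6333 -0.1973  0.099 ]
sh [ 0.6002 -0.1925  0.099 ]
sh [ 0.5737 -0.12    0.099 ]
sh [ 0.542  -0.1265  0.099 ]
sh [ 0.5529 -0.1834  0.099 ]
sh [ 0.5083 -0.1322  0.099 ]
sh [ 0.479  -0.1368  0.099 ]
sh [ 0.4926 -0.194   0.099 ]
bowl [0.7705 0.1746 0.045 ]
fig [0.7897 0.0221 0.08  ]
jar [ 0.7843 -0.1397  0.085 ]
```

```bash
cat >> h.py <<'E'
import json,os
from scipy.spatial.transform import Rotation as Ro
def Rt(yaw,tilt=0):
    # yaw deg = direction of tray +x ; tool y = tray x, tool z down, tilted outward (spout down) by tilt
    a=np.radians(yaw); xt=np.array([np.cos(a),np.sin(a),0]); yt=np.array([-np.sin(a),np.cos(a),0]); z=np.array([0,0,-1.])
    return Ro.from_rotvec(-np.radians(tilt)*yt).as_matrix()@np.c_[yt,xt,z]
def load():
    if os.path.exists('cmd.json'):
        d=json.load(open('cmd.json')); return np.array(d['p']),np.array(d['R'])
    a=np.radians(22.963); c,s=np.cos(a),np.sin(a)
    return np.array([.244,-.575,.223]),np.array([[c,s,0],[s,-c,0],[0,0,-1.]])
def save(p,R): json.dump(dict(p=list(p),R=np.array(R).tolist()),open('cmd.json','w'))
def plan(steps,claws,commit=True):
    "steps: list of calls, each a list of (p,R) keyframes; prints rows; assumes the last row of each is reached"
    p0,R0=load()
    for ks,cl in zip(steps,claws):
        out=[]
        for p,R in ks:
            out.append(list(np.round(R0.T@(np.array(p)-p0)/.15,3)+0.)+list(np.round(Ro.from_matrix(R0.T@R).as_rotvec()/(2*np.pi),4)+0.)+[cl])
        for o in out: print([float(v) for v in o])
        print()
        l=np.array(out[-1]); p0=p0+R0@(l[:3]*.15); R0=R0@Ro.from_rotvec(l[3:6]*2*np.pi).as_matrix()
    if commit: save(p0,R0)
def st():
    s=telemetry.read_state(); open('log.txt','a').write(json.dumps([list(map(float,s['joint_positions'])),list(map(float,s['position'])),np.array(s['tcp_rot']).tolist()])+'\n')
    p,R=load(); print(s['time_s'],'pos',np.round(s['position'],4),'cmd',np.round(p,4),'angerr',np.round(np.degrees(Ro.from_matrix(R.T@np.array(s['tcp_rot'])).magnitude()),2),'J',np.round(s['joint_positions'],1),'F',np.round(s['force'],1),'op',round(s['opening'],3),'gf',s['grasp_force'])
E
rm -f log.txt cmd.json
python3 - <<'E'
from h import *
st()
R=Rt(-4.5)
plan([[([.45,-.25,.30],R)],[([.50,.10,.30],R)],[([.477,.338,.22],R)]],[-1,-1,-1])
E
```

```text
0.2 pos [ 0.2438 -0.575   0.2219] cmd [ 0.244 -0.575  0.223] angerr 0.08 J [-77.3  30.3  82.1   0.   67.7 -10.2] F [ 1.9  0.1 -0.2] op 1.004 gf 0.0
[2.11, -1.459, -0.513, 0.0, 0.0, -0.1737, -1.0]

[2.352, 0.149, 0.0, 0.0, 0.0, 0.0, -1.0]

[1.57, -0.278, 0.533, 0.0, 0.0, 0.0, -1.0]
```

Call:
carry_out --deltas '[[[0.5,-0.45,-0.25,0,0,-0.09,-1],[1,-0.9,-0.5,0,0,-0.1737,-1],[1,-0.9,-0.5,0,0,-0.1737,-1],[1,-0.9,-0.5,0,0,-0.1737,-1],[1,-0.9,-0.5,0,0,-0.1737,-1],[1,-0.9,-0.5,0,0,-0.1737,-1],[1,-0.9,-0.5,0,0,-0.1737,-1],[1,-0.9,-0.5,0,0,-0.1737,-1],[1,-0.9,-0.5,0,0,-0.1737,-1],[1,-0.9,-0.5,0,0,-0.1737,-1]]]'

```text
time_s: 1.03
position: [0.3294, -0.3923, 0.2976]
tcp_rot: [[0.077, 0.997, -0.0], [0.997, -0.077, -0.0], [-0.0, -0.0, -1.0]]
force: [0.8, 0.2, 1.0]
opening: 0.999
grasp_force: 0.0
```

Run:
```python
from h import *
p,R=load()
p=np.array([.244,-.575,.223]); a=np.radians(22.963); c,s=np.cos(a),np.sin(a); R=np.array([[c,s,0],[s,-c,0],[0,0,-1.]])
save(p+R@np.array([1,-.9,-.5])*.15, R@Ro.from_rotvec([0,0,-.1737*2*np.pi]).as_matrix()); st()
R=Rt(-4.5)
plan([[([.41,-.244,.32],R)],[([.47,-.1,.34],R)],[([.5,.046,.34],R)],[([.49,.192,.32],R)],[([.477,.338,.2],R)]],[-1]*5)
```

```text
1.0333 pos [ 0.3294 -0.3923  0.2976] cmd [ 0.3294 -0.3922  0.298 ] angerr 0.11 J [-62.5  16.5  92.5  -0.   71.1 -58.1] F [0.8 0.2 1. ] op 0.999 gf 0.0
[1.027, 0.458, -0.147, 0.0, 0.0, 0.0, -1.0]

[0.988, 0.323, -0.133, 0.0, 0.0, 0.0, -1.0]

[0.986, 0.123, 0.0, 0.0, 0.0, 0.0, -1.0]

[0.966, -0.143, 0.133, 0.0, 0.0, 0.0, -1.0]

[0.963, -0.163, 0.8, 0.0, 0.0, 0.0, -1.0]
```

Call:
carry_out --deltas '[[[0.25,0.11,-0.04,0,0,0,-1],[0.5,0.23,-0.07,0,0,0,-1],[0.75,0.34,-0.11,0,0,0,-1],[1,0.458,-0.147,0,0,0,-1],[1,0.458,-0.147,0,0,0,-1],[1,0.458,-0.147,0,0,0,-1],[1,0.458,-0.147,0,0,0,-1],[1,0.458,-0.147,0,0,0,-1],[1,0.458,-0.147,0,0,0,-1],[1,0.458,-0.147,0,0,0,-1]]]'

```text
time_s: 1.87
position: [0.409, -0.2497, 0.3193]
tcp_rot: [[0.081, 0.997, -0.001], [0.997, -0.081, 0.0], [0.0, -0.001, -1.0]]
force: [0.0, -0.5, 0.5]
opening: 0.999
grasp_force: 0.0
```

Call:
carry_out --deltas '[[[0.25,0.08,-0.03,0,0,0,-1],[0.5,0.16,-0.07,0,0,0,-1],[0.75,0.24,-0.1,0,0,0,-1],[0.988,0.323,-0.133,0,0,0,-1],[0.988,0.323,-0.133,0,0,0,-1],[0.988,0.323,-0.133,0,0,0,-1],[0.988,0.323,-0.133,0,0,0,-1],[0.988,0.323,-0.133,0,0,0,-1],[0.988,0.323,-0.133,0,0,0,-1],[0.988,0.323,-0.133,0,0,0,-1]]]'

```text
time_s: 2.7
position: [0.4691, -0.1058, 0.3393]
tcp_rot: [[0.081, 0.997, -0.001], [0.997, -0.081, 0.0], [0.0, -0.001, -1.0]]
force: [-0.5, 0.3, 0.1]
opening: 0.996
grasp_force: 0.0
```

Call:
carry_out --deltas '[[[0.25,0.03,0,0,0,0,-1],[0.5,0.06,0,0,0,0,-1],[0.75,0.09,0,0,0,0,-1],[0.986,0.123,0,0,0,0,-1],[0.986,0.123,0,0,0,0,-1],[0.986,0.123,0,0,0,0,-1],[0.986,0.123,0,0,0,0,-1],[0.986,0.123,0,0,0,0,-1],[0.986,0.123,0,0,0,0,-1],[0.986,0.123,0,0,0,0,-1]]]'

```text
time_s: 3.53
position: [0.4995, 0.0401, 0.3396]
tcp_rot: [[0.081, 0.997, -0.0], [0.997, -0.081, -0.0], [-0.0, -0.0, -1.0]]
force: [-0.8, 1.1, -0.3]
opening: 1.005
grasp_force: 0.0
```

Call:
carry_out --deltas '[[[0.25,-0.04,0.03,0,0,0,-1],[0.5,-0.07,0.07,0,0,0,-1],[0.75,-0.11,0.1,0,0,0,-1],[0.966,-0.143,0.133,0,0,0,-1],[0.966,-0.143,0.133,0,0,0,-1],[0.966,-0.143,0.133,0,0,0,-1],[0.966,-0.143,0.133,0,0,0,-1],[0.966,-0.143,0.133,0,0,0,-1],[0.966,-0.143,0.133,0,0,0,-1],[0.966,-0.143,0.133,0,0,0,-1]]]'

```text
time_s: 4.37
position: [0.4899, 0.1864, 0.3198]
tcp_rot: [[0.081, 0.997, 0.0], [0.997, -0.081, -0.0], [-0.0, 0.0, -1.0]]
force: [-0.2, -0.6, -0.1]
opening: 0.998
grasp_force: 0.0
```

Run:
```python
from h import *
p,R=load(); p=p+R@(np.array([-.027-.963,.163,-.8])*.15); save(p,R); st()
p0,R0=load(); plan([[([.477,.338,.2],Rt(-4.5))]],[-1])
```

```text
4.3667 pos [0.4899 0.1864 0.3198] cmd [0.4897 0.188  0.32  ] angerr 0.12 J [ 8.6 16.2 89.1 -0.  74.7 13.2] F [-0.2 -0.6 -0.1] op 0.998 gf 0.0
[0.99, -0.163, 0.8, 0.0, 0.0, 0.0, -1.0]
```

Call:
carry_out --deltas '[[[0.25,-0.04,0.2,0,0,0,-1],[0.5,-0.08,0.4,0,0,0,-1],[0.75,-0.12,0.6,0,0,0,-1],[0.99,-0.163,0.8,0,0,0,-1],[0.99,-0.163,0.8,0,0,0,-1],[0.99,-0.163,0.8,0,0,0,-1],[0.99,-0.163,0.8,0,0,0,-1],[0.99,-0.163,0.8,0,0,0,-1],[0.99,-0.163,0.8,0,0,0,-1],[0.99,-0.163,0.8,0,0,0,-1]]]'

```text
time_s: 5.2
position: [0.478, 0.3366, 0.2011]
tcp_rot: [[0.08, 0.997, 0.002], [0.997, -0.08, 0.001], [0.001, 0.002, -1.0]]
force: [0.2, -0.1, 0.5]
opening: 0.997
grasp_force: 0.0
```

Run:
```python
from h import *
import cv2
st(); im=capture("wrist"); cv2.imwrite("pics/w1.png",im[:,:,::-1])
s=telemetry.read_state(); T=np.eye(4);T[:3,:3]=s['tcp_rot'];T[:3,3]=s['position']; np.save('pics/w1T.npy',T)
L=[json.loads(l) for l in open('log.txt')]
A=[];b=[]
for J,p,R in L:
    j2,j23=np.radians(J[1]),np.radians(J[1]+J[2]); rho=np.sqrt(p[0]**2+p[1]**2-.111**2)
    A.append([1,0,np.sin(j2),np.sin(j23),np.cos(j23)]);b.append(rho)
    A.append([0,1,np.cos(j2),np.cos(j23),-np.sin(j23)]);b.append(p[2])
x,r,k,sv=np.linalg.lstsq(np.array(A),np.array(b),rcond=None); print(x,np.array(A)@x-b,sv)
```

```text
5.2 pos [0.478  0.3366 0.2011] cmd [0.477 0.338 0.2  ] angerr 0.18 J [24.2 28.5 89.4 -0.  61.9 28.8] F [ 0.2 -0.1  0.5] op 0.997 gf 0.0
[ 8.58461430e-05 -3.44642953e-02  5.84165988e-01  3.90687832e-01
  1.07270855e-01] [ 2.40950179e-04  1.85688378e-04  2.68075983e-04 -9.12849500e-05
 -2.93905265e-04 -2.91475573e-05 -2.15120897e-04 -6.52558705e-05] [3.45947735 2.82609165 0.16250578 0.11491719 0.07488886]
```

View pics/w1.png

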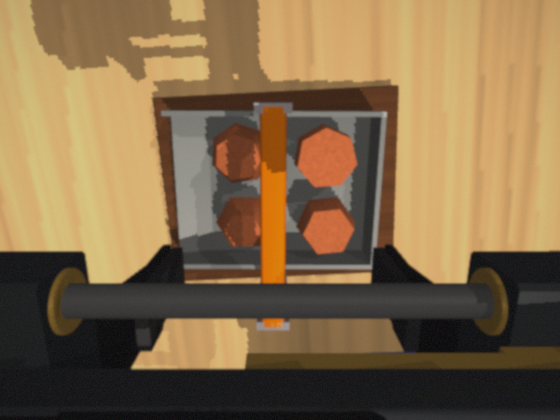

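The wrist view shows the bar at column 273, from row 105 to row 325, centred between the fingers and well aligned. I'll check its position and how far the arm can tilt over the bin.

Run:
```python
from h import *
T=np.load('pics/w1T.npy')
for p in [(273,108),(273,325)]: print(onz("wrist",p,.138,T))
from scipy.optimize import least_squares
L1,a,b=.5842,.3907,.1073
for S in (.3,.35,.4,.45):
  L3=S+.0345
  for th in (40,60,75):
    # bar at rho,z -> tcp
    for rho,zb in ((.47,.28),(.52,.28),(.56,.28),(.52,.33)):
      w=np.array([rho,zb])+ (L3-.019)*np.array([-np.sin(np.radians(th)),np.cos(np.radians(th))])
      f=lambda q:[L1*np.sin(q[0])+a*np.sin(q[0]+q[1])+b*np.cos(q[0]+q[1])-w[0], S+L1*np.cos(q[0])+a*np.cos(q[0]+q[1])-b*np.sin(q[0]+q[1])-w[1]]
      r=least_squares(f,np.radians([10,90])); q=np.degrees(r.x); print(S,th,rho,zb,'J2,3,5',np.round([q[0],q[1],180-th-q.sum()],1),'res',round(r.cost,5))
```

```text
[0.48174723 0.40823921 0.138     ]
[0.4698171  0.26741688 0.138     ]
0.3 40 0.47 0.28 J2,3,5 [  7.5 129.    3.4] res 0.0
0.3 40 0.52 0.28 J2,3,5 [ 11.3 123.4   5.3] res 0.0
0.3 40 0.56 0.28 J2,3,5 [ 14.3 118.6   7.1] res 0.0
0.3 40 0.52 0.33 J2,3,5 [  5.5 119.   15.5] res 0.0
0.3 60 0.47 0.28 J2,3,5 [ 21.8 145.7 -47.5] res 0.0
0.3 60 0.52 0.28 J2,3,5 [ 21.9 138.7 -40.6] res 0.0
0.3 60 0.56 0.28 J2,3,5 [ 22.8 133.3 -36.1] res 0.0
0.3 60 0.52 0.33 J2,3,5 [ 11.7 134.5 -26.2] res 0.0
0.3 75 0.47 0.28 J2,3,5 [  69.5  164.6 -129.2] res 0.0
0.3 75 0.52 0.28 J2,3,5 [ 103.7  180.5 -179.2] res 0.0
0.3 75 0.56 0.28 J2,3,5 [ 39.7 141.9 -76.6] res 0.0
0.3 75 0.52 0.33 J2,3,5 [ 29.  145.3 -69.3] res 0.0
0.35 40 0.47 0.28 J2,3,5 [  6.9 133.7  -0.6] res 0.0
0.35 40 0.52 0.28 J2,3,5 [ 10.6 128.1   1.3] res 0.0
0.35 40 0.56 0.28 J2,3,5 [ 13.4 123.4   3.2] res 0.0
0.35 40 0.52 0.33 J2,3,5 [  3.9 123.5  12.5] res 0.0
0.35 60 0.47 0.28 J2,3,5 [  70.1  172.3 -122.4] res 0.0
0.35 60 0.52 0.28 J2,3,5 [ 29.3 147.1 -56.4] res 0.0
0.35 60 0.56 0.28 J2,3,5 [ 27.8 140.9 -48.7] res 0.0
0.35 60 0.52 0.33 J2,3,5 [
[... 897 characters left out ...]
32.1] res 0.00149
0.45 40 0.47 0.28 J2,3,5 [  7.1 143.5 -10.6] res 0.0
0.45 40 0.52 0.28 J2,3,5 [ 10.3 137.7  -8. ] res 0.0
0.45 40 0.56 0.28 J2,3,5 [ 12.8 132.9  -5.7] res 0.0
0.45 40 0.52 0.33 J2,3,5 [  1.2 132.5   6.3] res 0.0
0.45 60 0.47 0.28 J2,3,5 [ 46.8 164.6 -91.5] res 0.00381
0.45 60 0.52 0.28 J2,3,5 [  61.8  164.6 -106.4] res 0.00108
0.45 60 0.56 0.28 J2,3,5 [  68.2  164.6 -112.8] res 5e-05
0.45 60 0.52 0.33 J2,3,5 [ 46.  164.6 -90.7] res 0.00014
0.45 75 0.47 0.28 J2,3,5 [ 157.6  164.6 -217.3] res 0.00787
0.45 75 0.52 0.28 J2,3,5 [ 125.1  164.6 -184.8] res 0.00432
0.45 75 0.56 0.28 J2,3,5 [ 114.2  164.6 -173.8] res 0.00169
0.45 75 0.52 0.33 J2,3,5 [  89.6  164.6 -149.2] res 0.0059
```

Run:
```python
from h import *
from scipy.optimize import least_squares
L1,a,b=.5842,.3907,.1073
for S in (.3,.37,.45):
  L3=S+.0345
  for th in (-30,-60,-75):
    for rho,zb in ((.52,.28),(.56,.26),(.60,.26)):
      w=np.array([rho,zb])+ (L3-.019)*np.array([-np.sin(np.radians(th)),np.cos(np.radians(th))])
      f=lambda q:[L1*np.sin(q[0])+a*np.sin(q[0]+q[1])+b*np.cos(q[0]+q[1])-w[0], S+L1*np.cos(q[0])+a*np.cos(q[0]+q[1])-b*np.sin(q[0]+q[1])-w[1]]
      r=least_squares(f,np.radians([40,50])); q=np.degrees(r.x); print(S,th,rho,zb,'J2,3,5',np.round([q[0],q[1],180-th-q.sum()],1),'res',round(r.cost,5))
```

```text
0.3 -30 0.52 0.28 J2,3,5 [ 35.5  72.5 102.1] res 0.0
0.3 -30 0.56 0.26 J2,3,5 [ 39.9  66.9 103.3] res 0.0
0.3 -30 0.6 0.26 J2,3,5 [ 43.3  59.6 107.1] res 0.0
0.3 -60 0.52 0.28 J2,3,5 [ 51.5  57.1 131.4] res 0.0
0.3 -60 0.56 0.26 J2,3,5 [ 56.2  49.3 134.5] res 0.0
0.3 -60 0.6 0.26 J2,3,5 [ 60.2  39.7 140.1] res 0.0
0.3 -75 0.52 0.28 J2,3,5 [ 58.7  52.5 143.8] res 0.0
0.3 -75 0.56 0.26 J2,3,5 [ 63.6  43.6 147.8] res 0.0
0.3 -75 0.6 0.26 J2,3,5 [ 67.8  33.  154.2] res 0.0
0.37 -30 0.52 0.28 J2,3,5 [ 38.9  67.1 104. ] res 0.0
0.37 -30 0.56 0.26 J2,3,5 [ 43.3  61.  105.6] res 0.0
0.37 -30 0.6 0.26 J2,3,5 [ 47.   53.2 109.8] res 0.0
0.37 -60 0.52 0.28 J2,3,5 [ 59.  45. 136.] res 0.0
0.37 -60 0.56 0.26 J2,3,5 [ 64.3  35.3 140.4] res 0.0
0.37 -60 0.6 0.26 J2,3,5 [ 69.5  22.6 147.9] res 0.0
0.37 -75 0.52 0.28 J2,3,5 [ 68.4  36.7 149.9] res 0.0
0.37 -75 0.56 0.26 J2,3,5 [ 74.5  24.4 156.1] res 0.0
0.37 -75 0.6 0.26 J2,3,5 [ 81.8   6.2 167. ] res 0.0
0.45 -30 0.52 0.28 J2,3,5 [ 42.9  60.5 106.6] res 0.0
0.45 -30 0.56 0.26 J2,3,5 [ 47.5  53.8 108.7] res 0.0
0.45 -30 0.6 0.26 J2,3,5 [ 51.4  45.1 113.5] res 0.0
0.45 -60 0.52 0.28 J2,3,5 [ 69.   26.8 144.1] res 0.0
0.45 -60 0.56 0.26 J2,3,5 [ 76.7  11.  152.3] res 0.0
0.45 -60 0.6 0.26 J2,3,5 [ 87.6 -15.4 167.8] res 0.00011
0.45 -75 0.52 0.28 J2,3,5 [ 83.7   7.2 164.1] res 0.0
0.45 -75 0.56 0.26 J2,3,5 [ 93.9 -15.4 176.4] res 0.00026
0.45 -75 0.6 0.26 J2,3,5 [ 93.8 -15.4 176.6] res 0.00196
```

Run:
```python
from h import *
plan([[([.476,.3385,.2],Rt(y))] for y in (55.5,115.5,175.4)],[-1]*3)
plan([[([.476,.3385,.107],Rt(175.4))]],[-1])
```

```text
[0.003, -0.007, 0.0, 0.0, 0.0, -0.1667, -1.0]

[0.0, 0.0, 0.0, 0.0, 0.0, -0.1666, -1.0]

[0.0, 0.0, 0.0, 0.0, 0.0, -0.1664, -1.0]

[0.0, 0.0, 0.62, 0.0, 0.0, 0.0, -1.0]
```

Call:
carry_out --deltas '[[[0.003,-0.007,0,0,0,-0.1667,-1],[0.003,-0.007,0,0,0,-0.1667,-1],[0.003,-0.007,0,0,0,-0.1667,-1],[0.003,-0.007,0,0,0,-0.1667,-1],[0.003,-0.007,0,0,0,-0.1667,-1],[0.003,-0.007,0,0,0,-0.1667,-1],[0.003,-0.007,0,0,0,-0.1667,-1],[0.003,-0.007,0,0,0,-0.1667,-1],[0.003,-0.007,0,0,0,-0.1667,-1],[0.003,-0.007,0,0,0,-0.1667,-1]]]'

```text
time_s: 6.08
position: [0.4763, 0.3375, 0.2005]
tcp_rot: [[-0.824, 0.567, 0.001], [0.567, 0.824, 0.001], [-0.001, 0.001, -1.0]]
force: [-0.2, -0.8, -0.4]
opening: 1.001
grasp_force: 0.0
```

Call:
carry_out --deltas '[[[0,0,0,0,0,-0.1666,-1],[0,0,0,0,0,-0.1666,-1],[0,0,0,0,0,-0.1666,-1],[0,0,0,0,0,-0.1666,-1],[0,0,0,0,0,-0.1666,-1],[0,0,0,0,0,-0.1666,-1],[0,0,0,0,0,-0.1666,-1],[0,0,0,0,0,-0.1666,-1],[0,0,0,0,0,-0.1666,-1],[0,0,0,0,0,-0.1666,-1]]]'

```text
time_s: 6.92
position: [0.4762, 0.3377, 0.2002]
tcp_rot: [[-0.903, -0.429, 0.001], [-0.429, 0.903, 0.0], [-0.001, -0.0, -1.0]]
force: [-0.1, -0.2, 0.8]
opening: 1.002
grasp_force: 0.0
```

Call:
carry_out --deltas '[[[0,0,0,0,0,-0.1664,-1],[0,0,0,0,0,-0.1664,-1],[0,0,0,0,0,-0.1664,-1],[0,0,0,0,0,-0.1664,-1],[0,0,0,0,0,-0.1664,-1],[0,0,0,0,0,-0.1664,-1],[0,0,0,0,0,-0.1664,-1],[0,0,0,0,0,-0.1664,-1],[0,0,0,0,0,-0.1664,-1],[0,0,0,0,0,-0.1664,-1]]]'

```text
time_s: 7.75
position: [0.4761, 0.3379, 0.2]
tcp_rot: [[-0.083, -0.997, 0.001], [-0.997, 0.083, 0.0], [-0.0, -0.001, -1.0]]
force: [-0.0, -0.2, 0.4]
opening: 0.998
grasp_force: 0.0
```

Run:
```python
from h import *
p,R=load(); p=p.copy(); p[2]=.2; save(p,R); st(); p[2]=.107; save(p,R)
```

```text
7.75 pos [0.4761 0.3379 0.2   ] cmd [0.4759 0.3385 0.2   ] angerr 0.13 J [  24.4   28.6   89.5   -0.    61.9 -150.9] F [-0.  -0.2  0.4] op 0.998 gf 0.0
```

Call:
carry_out --deltas '[[[0,0,0.15,0,0,0,-1],[0,0,0.3,0,0,0,-1],[0,0,0.45,0,0,0,-1],[0,0,0.55,0,0,0,-1],[0,0,0.62,0,0,0,-1],[0,0,0.62,0,0,0,-1],[0,0,0.62,0,0,0,-1],[0,0,0.62,0,0,0,1],[0,0,0.62,0,0,0,1],[0,0,0.62,0,0,0,1]]]'

```text
time_s: 8.58
position: [0.4765, 0.3384, 0.1078]
tcp_rot: [[-0.081, -0.997, 0.002], [-0.997, 0.081, 0.001], [-0.001, -0.002, -1.0]]
force: [0.9, -0.9, 0.2]
opening: 0.853
grasp_force: 0.0
```

Call:
carry_out --deltas '[[[0,0,0,0,0,0,1],[0,0,0,0,0,0,1],[0,0,0,0,0,0,1],[0,0,0,0,0,0,1],[0,0,0,0,0,0,1],[0,0,0,0,0,0,1],[0,0,-0.03,0,0,0,1],[0,0,-0.06,0,0,0,1],[0,0,-0.1,0,0,0,1],[0,0,-0.1,0,0,0,1]]]'

```text
time_s: 9.42
position: [0.4759, 0.3382, 0.1224]
tcp_rot: [[-0.08, -0.997, 0.001], [-0.997, 0.08, 0.0], [-0.0, -0.001, -1.0]]
force: [1.1, 0.2, -6.5]
opening: 0.18
grasp_force: 30.0
```

Run:
```python
from h import *
p,R=load(); p=p-R[:,2]*-0+R@np.array([0,0,-.015]); save(p,R); st()
# carry: waypoints (pos, tool-y yaw) ; tray yaw = toolyaw-180
W=[([.476,.315,.235],165),([.50,.24,.28],115),([.53,.13,.28],60),([.55,.026,.27],5),([.55,.026,.265],-8.8)]
def lin(p0,y0,p1,y1,n=8):
    f=[min(1,(i+1)/n) for i in range(10)]
    return [(np.array(p0)+(np.array(p1)-np.array(p0))*t,Rt(y0+(y1-y0)*t)) for t in f]
prev=(p,175.4); steps=[]
for w in W: steps.append(lin(prev[0],prev[1],w[0],w[1])); prev=w
plan(steps,[1]*len(W),commit=False)
```

```text
9.4167 pos [0.4759 0.3382 0.1224] cmd [0.4759 0.3385 0.122 ] angerr 0.05 J [  24.4   34.6   93.3    0.    52.1 -151. ] F [ 1.1  0.2 -6.5] op 0.18 gf 29.99401330947876
[0.02, -0.002, -0.094, 0.0, 0.0, 0.0036, 1.0]
[0.039, -0.003, -0.188, 0.0, 0.0, 0.0072, 1.0]
[0.059, -0.005, -0.282, 0.0, 0.0, 0.0108, 1.0]
[0.078, -0.007, -0.377, 0.0, 0.0, 0.0144, 1.0]
[0.098, -0.008, -0.471, 0.0, 0.0, 0.018, 1.0]
[0.117, -0.01, -0.565, 0.0, 0.0, 0.0216, 1.0]
[0.137, -0.011, -0.659, 0.0, 0.0, 0.0252, 1.0]
[0.156, -0.013, -0.753, 0.0, 0.0, 0.0289, 1.0]
[0.156, -0.013, -0.753, 0.0, 0.0, 0.0289, 1.0]
[0.156, -0.013, -0.753, 0.0, 0.0, 0.0289, 1.0]

[0.055, -0.036, -0.038, 0.0, 0.0, 0.0173, 1.0]
[0.111, -0.071, -0.075, 0.0, 0.0, 0.0347, 1.0]
[0.166, -0.107, -0.113, 0.0, 0.0, 0.052, 1.0]
[0.221, -0.142, -0.15, 0.0, 0.0, 0.0694, 1.0]
[0.276, -0.178, -0.188, 0.0, 0.0, 0.0868, 1.0]
[0.331, -0.213, -0.225, 0.0, 0.0, 0.1041, 1.0]
[0.387, -0.249, -0.263, 0.0, 0.0, 0.1215, 1.0]
[0.442, -0.284, -0.3, 0.0, 0.0, 0.1388, 1.0]
[0.442, -0.284, -0.3, 0.0, 0.0, 0.1388, 1.0]
[0.442, -0.284, -0.3, 0.0, 0.0, 0.1388, 1.0]

[0
[... 642 characters left out ...]
.041, 0.0, 0.0, 0.0955, 1.0]
[-0.347, -0.4, 0.05, 0.0, 0.0, 0.1146, 1.0]
[-0.405, -0.467, 0.058, 0.0, 0.0, 0.1337, 1.0]
[-0.462, -0.533, 0.066, 0.0, 0.0, 0.1528, 1.0]
[-0.462, -0.533, 0.066, 0.0, 0.0, 0.1528, 1.0]
[-0.462, -0.533, 0.066, 0.0, 0.0, 0.1528, 1.0]

[-0.001, 0.0, 0.004, 0.0, 0.0, 0.0048, 1.0]
[-0.001, 0.0, 0.009, 0.0, 0.0, 0.0096, 1.0]
[-0.001, 0.0, 0.013, 0.0, 0.0, 0.0144, 1.0]
[-0.001, 0.0, 0.017, 0.0, 0.0, 0.0192, 1.0]
[-0.001, 0.0, 0.021, 0.0, 0.0, 0.024, 1.0]
[-0.001, 0.0, 0.025, 0.0, 0.0, 0.0287, 1.0]
[-0.001, 0.0, 0.029, 0.0, 0.0, 0.0335, 1.0]
[-0.001, 0.0, 0.034, 0.0, 0.0, 0.0383, 1.0]
[-0.001, 0.0, 0.034, 0.0, 0.0, 0.0383, 1.0]
[-0.001, 0.0, 0.034, 0.0, 0.0, 0.0383, 1.0]
```

Run:
```python
from h import *
W=[([.476,.315,.235],163),([.50,.245,.28],118),([.53,.145,.28],68),([.55,.06,.27],18),([.55,.026,.265],-8.8)]
plan([[(w[0],Rt(w[1]))] for w in W],[1]*5)
```

```text
[0.156, -0.013, -0.753, 0.0, 0.0, 0.0344, 1.0]

[0.4, -0.289, -0.3, 0.0, 0.0, 0.125, 1.0]

[0.136, -0.683, 0.0, 0.0, 0.0, 0.1389, 1.0]

[-0.336, -0.475, 0.066, 0.0, 0.0, 0.1389, 1.0]

[-0.216, -0.07, 0.034, 0.0, 0.0, 0.0744, 1.0]
```

Call:
carry_out --deltas '[[[0,0,-0.06,0,0,0,1],[0.01,0,-0.16,0,0,0.001,1],[0.02,0,-0.27,0,0,0.002,1],[0.03,0,-0.38,0,0,0.004,1],[0.05,0,-0.48,0,0,0.007,1],[0.06,-0.005,-0.57,0,0,0.011,1],[0.08,-0.005,-0.64,0,0,0.016,1],[0.1,-0.01,-0.69,0,0,0.022,1],[0.13,-0.01,-0.73,0,0,0.028,1],[0.156,-0.013,-0.753,0,0,0.0344,1]]]'

```text
time_s: 10.25
position: [0.4751, 0.3142, 0.235]
tcp_rot: [[-0.294, -0.956, -0.001], [-0.956, 0.294, -0.0], [0.001, 0.001, -1.0]]
force: [0.5, 1.1, -6.7]
opening: 0.18
grasp_force: 30.0
```

Call:
carry_out --deltas '[[[0.03,-0.02,-0.03,0,0,0.009,1],[0.07,-0.05,-0.06,0,0,0.019,1],[0.11,-0.08,-0.09,0,0,0.031,1],[0.15,-0.11,-0.12,0,0,0.044,1],[0.19,-0.14,-0.15,0,0,0.057,1],[0.23,-0.17,-0.18,0,0,0.071,1],[0.27,-0.2,-0.21,0,0,0.085,1],[0.31,-0.23,-0.24,0,0,0.098,1],[0.36,-0.26,-0.27,0,0,0.112,1],[0.4,-0.289,-0.3,0,0,0.125,1]]]'

```text
time_s: 11.08
position: [0.4986, 0.2437, 0.2791]
tcp_rot: [[-0.885, -0.466, -0.003], [-0.466, 0.885, -0.001], [0.003, 0.001, -1.0]]
force: [0.3, -0.5, -5.7]
opening: 0.183
grasp_force: 30.0
```

Call:
carry_out --deltas '[[[0.014,-0.06,0,0,0,0.0139,1],[0.027,-0.13,0,0,0,0.0278,1],[0.041,-0.2,0,0,0,0.0417,1],[0.054,-0.27,0,0,0,0.0556,1],[0.068,-0.34,0,0,0,0.0695,1],[0.082,-0.41,0,0,0,0.0833,1],[0.095,-0.48,0,0,0,0.0972,1],[0.109,-0.55,0,0,0,0.1111,1],[0.122,-0.62,0,0,0,0.125,1],[0.136,-0.683,0,0,0,0.1389,1]]]'

```text
time_s: 11.92
position: [0.5289, 0.1438, 0.2789]
tcp_rot: [[-0.925, 0.379, -0.002], [0.379, 0.925, -0.0], [0.002, -0.001, -1.0]]
force: [0.6, -0.4, -6.2]
opening: 0.18
grasp_force: 30.0
```

Call:
carry_out --deltas '[[[-0.036,-0.05,0.007,0,0,0.0139,1],[-0.072,-0.1,0.013,0,0,0.0278,1],[-0.108,-0.15,0.02,0,0,0.0417,1],[-0.144,-0.2,0.026,0,0,0.0556,1],[-0.18,-0.25,0.033,0,0,0.0695,1],[-0.212,-0.3,0.04,0,0,0.0833,1],[-0.244,-0.35,0.046,0,0,0.0972,1],[-0.276,-0.395,0.053,0,0,0.1111,1],[-0.306,-0.435,0.06,0,0,0.125,1],[-0.336,-0.475,0.066,0,0,0.1389,1]]]'

```text
time_s: 12.75
position: [0.5488, 0.0592, 0.269]
tcp_rot: [[-0.305, 0.952, -0.003], [0.952, 0.305, 0.0], [0.001, -0.002, -1.0]]
force: [-0.6, -0.3, -6.5]
opening: 0.182
grasp_force: 30.0
```

Call:
carry_out --deltas '[[[-0.035,-0.01,0.004,0,0,0.0125,1],[-0.07,-0.02,0.009,0,0,0.024,1],[-0.1,-0.03,0.013,0,0,0.035,1],[-0.13,-0.04,0.017,0,0,0.045,1],[-0.155,-0.05,0.021,0,0,0.054,1],[-0.175,-0.057,0.025,0,0,0.061,1],[-0.19,-0.062,0.029,0,0,0.067,1],[-0.205,-0.066,0.034,0,0,0.072,1],[-0.216,-0.07,0.034,0,0,0.0744,1],[-0.216,-0.07,0.034,0,0,0.0744,1]]]'

```text
time_s: 13.58
position: [0.5491, 0.0253, 0.2641]
tcp_rot: [[0.153, 0.988, -0.002], [0.988, -0.153, -0.0], [-0.0, -0.002, -1.0]]
force: [0.1, 0.6, -6.4]
opening: 0.188
grasp_force: 30.0
```

Run:
```python
from h import *
import cv2
st()
t=capture("top")[:,:,::-1]; s=capture("scene")[:,:,::-1]
z=lambda im,x,y,w,h,k:cv2.resize(im[y:y+h,x:x+w],None,fx=k,fy=k,interpolation=cv2.INTER_CUBIC)
cv2.imwrite("pics/d.png",np.hstack([z(t,200,120,200,200,2),z(s,200,80,200,200,2)]))
```

```text
13.5833 pos [0.5491 0.0253 0.2641] cmd [0.5501 0.026  0.2649] angerr 0.1 J [-9.  21.7 90.  -0.  68.4 -0.2] F [ 0.1  0.6 -6.4] op 0.188 gf 29.993725419044495
```

View pics/d.png

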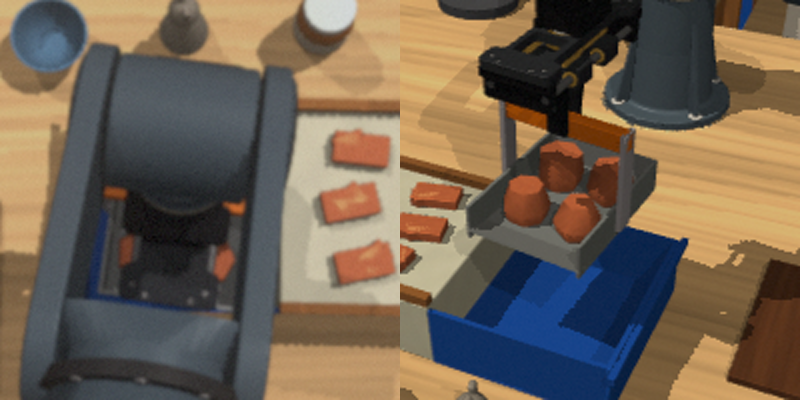

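All four lumps are still in the tray (scene crop, around 520–640 × 160–220), and the spout faces outward over the bin. Next I'll plan the tilt with the bar held in place.

Run:
```python
from h import *
p,R=load(); g=p+R[:,2]*.019; print(g)
gb=np.array([.552,.026,.268])
steps=[]
for f in (25,45,60): R1=Rt(-8.8,-f); steps.append([(gb+R1[:,2]*.019,R1)])
plan(steps,[1]*3)
```

```text
[0.55007173 0.0259562  0.24595   ]
[0.002, -0.041, 0.094, 0.0694, 0.0, 0.0, 1.0]

[0.0, -0.043, -0.007, 0.0556, 0.0, 0.0, 1.0]

[0.0, -0.033, -0.005, 0.0417, 0.0, 0.0, 1.0]
```

Call:
carry_out --deltas '[[[0,-0.004,0.009,0.004,0,0,1],[0,-0.008,0.02,0.01,0,0,1],[0,-0.012,0.03,0.017,0,0,1],[0,-0.016,0.04,0.024,0,0,1],[0,-0.02,0.05,0.031,0,0,1],[0,-0.025,0.06,0.039,0,0,1],[0,-0.03,0.07,0.047,0,0,1],[0.001,-0.034,0.08,0.055,0,0,1],[0.002,-0.038,0.09,0.063,0,0,1],[0.002,-0.041,0.094,0.0694,0,0,1]]]'

```text
time_s: 14.52
position: [0.5453, 0.0268, 0.2499]
tcp_rot: [[0.152, 0.897, -0.416], [0.988, -0.138, 0.064], [0.0, -0.421, -0.907]]
force: [0.8, 0.1, -6.0]
opening: 0.179
grasp_force: 30.0
```

Call:
carry_out --deltas '[[[0,-0.004,0,0.0056,0,0,1],[0,-0.009,-0.001,0.0111,0,0,1],[0,-0.013,-0.002,0.0167,0,0,1],[0,-0.017,-0.003,0.0222,0,0,1],[0,-0.022,-0.003,0.0278,0,0,1],[0,-0.026,-0.004,0.0334,0,0,1],[0,-0.03,-0.005,0.0389,0,0,1],[0,-0.034,-0.005,0.0445,0,0,1],[0,-0.039,-0.006,0.05,0,0,1],[0,-0.043,-0.007,0.0556,0,0,1]]]'

```text
time_s: 15.35
position: [0.5401, 0.0276, 0.2539]
tcp_rot: [[0.152, 0.702, -0.696], [0.988, -0.108, 0.107], [0.0, -0.704, -0.71]]
force: [-0.4, -0.0, -3.4]
opening: 0.183
grasp_force: 30.0
```

Run:
```python
from h import *
st()
```

```text
15.35 pos [0.5401 0.0276 0.2539] cmd [0.5358 0.0285 0.2586] angerr 15.23 J [-8.90e+00  4.37e+01  6.41e+01 -1.00e-01  1.17e+02 -1.00e-01] F [-0.4 -0.  -3.4] op 0.183 gf 30.009271502494812
```

Call:
carry_out --deltas '[[[0,-0.003,0,0.0042,0,0,1],[0,-0.007,-0.001,0.0083,0,0,1],[0,-0.01,-0.001,0.0125,0,0,1],[0,-0.013,-0.002,0.0167,0,0,1],[0,-0.017,-0.002,0.0208,0,0,1],[0,-0.02,-0.003,0.025,0,0,1],[0,-0.023,-0.003,0.0292,0,0,1],[0,-0.026,-0.004,0.0334,0,0,1],[0,-0.03,-0.005,0.0375,0,0,1],[0,-0.033,-0.005,0.0417,0,0,1]]]'

```text
time_s: 16.18
position: [0.5358, 0.028, 0.2581]
tcp_rot: [[0.153, 0.492, -0.857], [0.988, -0.076, 0.132], [0.0, -0.867, -0.498]]
force: [0.5, -0.4, -3.3]
opening: 0.18
grasp_force: 30.0
```

Run:
```python
from h import *
import cv2
st()
t=capture("top")[:,:,::-1]; s=capture("scene")[:,:,::-1]
z=lambda im,x,y,w,h,k:cv2.resize(im[y:y+h,x:x+w],None,fx=k,fy=k,interpolation=cv2.INTER_CUBIC)
cv2.imwrite("pics/e.png",np.hstack([z(t,200,120,200,200,2),z(s,200,80,200,200,2)]))
```

```text
16.1833 pos [0.5358 0.028  0.2581] cmd [0.5358 0.0285 0.2586] angerr 0.1 J [-8.900e+00  5.090e+01  5.800e+01 -1.000e-01  1.312e+02 -1.000e-01] F [ 0.5 -0.4 -3.3] op 0.18 gf 30.016892552375793
```

View pics/e.png

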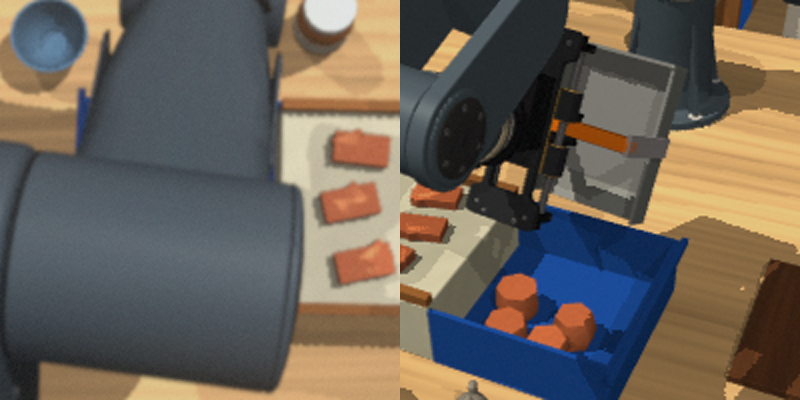

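All four lumps are in the bin (scene crop around 490–595 × 275–350) and the tray is empty. Now returning it to the board.

Run:
```python
from h import *
R1=Rt(-8.8,0)
plan([[([.55,.026,.29],R1)],[([.535,.13,.29],Rt(55))],[([.50,.24,.27],Rt(117))],[([.478,.332,.19],Rt(177))],[([.478,.332,.108],Rt(177))]],[1]*5)
```

```text
[-0.002, -0.133, -0.188, -0.1667, 0.0, 0.0, 1.0]

[0.67, -0.205, 0.0, 0.0, 0.0, -0.1772, 1.0]

[0.612, 0.467, 0.133, 0.0, 0.0, -0.1722, 1.0]

[-0.148, 0.613, 0.533, 0.0, 0.0, -0.1667, 1.0]

[0.0, 0.0, 0.547, 0.0, 0.0, 0.0, 1.0]
```

Call:
carry_out --deltas '[[[0,-0.02,-0.04,-0.012,0,0,1],[0,-0.04,-0.08,-0.03,0,0,1],[0,-0.06,-0.11,-0.05,0,0,1],[0,-0.08,-0.14,-0.07,0,0,1],[0,-0.1,-0.16,-0.09,0,0,1],[0,-0.11,-0.175,-0.11,0,0,1],[0,-0.12,-0.185,-0.13,0,0,1],[-0.001,-0.13,-0.188,-0.147,0,0,1],[-0.002,-0.133,-0.188,-0.16,0,0,1],[-0.002,-0.133,-0.188,-0.1667,0,0,1]]]'

```text
time_s: 17.12
position: [0.5464, 0.0264, 0.2907]
tcp_rot: [[0.152, 0.988, -0.0], [0.988, -0.152, 0.0], [0.0, -0.0, -1.0]]
force: [-0.8, 0.1, -2.5]
opening: 0.184
grasp_force: 30.0
```

Call:
carry_out --deltas '[[[0.06,-0.02,0,0,0,-0.015,1],[0.13,-0.04,0,0,0,-0.033,1],[0.2,-0.06,0,0,0,-0.051,1],[0.27,-0.08,0,0,0,-0.069,1],[0.34,-0.1,0,0,0,-0.087,1],[0.41,-0.12,0,0,0,-0.105,1],[0.48,-0.14,0,0,0,-0.123,1],[0.55,-0.16,0,0,0,-0.141,1],[0.61,-0.18,0,0,0,-0.159,1],[0.67,-0.205,0,0,0,-0.1772,1]]]'

```text
time_s: 17.95
position: [0.5328, 0.1301, 0.2894]
tcp_rot: [[-0.822, 0.569, -0.005], [0.569, 0.823, -0.0], [0.004, -0.003, -1.0]]
force: [1.0, -0.4, -2.4]
opening: 0.182
grasp_force: 30.0
```

Call:
carry_out --deltas '[[[0.06,0.05,0.01,0,0,-0.0172,1],[0.12,0.09,0.03,0,0,-0.0344,1],[0.18,0.14,0.04,0,0,-0.0517,1],[0.24,0.19,0.05,0,0,-0.0689,1],[0.31,0.23,0.07,0,0,-0.0861,1],[0.37,0.28,0.08,0,0,-0.1033,1],[0.43,0.33,0.09,0,0,-0.1205,1],[0.49,0.37,0.11,0,0,-0.1378,1],[0.55,0.42,0.12,0,0,-0.155,1],[0.612,0.467,0.133,0,0,-0.1722,1]]]'

```text
time_s: 18.78
position: [0.4977, 0.2397, 0.2694]
tcp_rot: [[-0.889, -0.459, -0.005], [-0.459, 0.889, -0.001], [0.004, 0.001, -1.0]]
force: [-1.1, 0.6, -3.5]
opening: 0.178
grasp_force: 30.0
```

Call:
carry_out --deltas '[[[-0.015,0.06,0.05,0,0,-0.0185,1],[-0.03,0.12,0.11,0,0,-0.037,1],[-0.044,0.18,0.16,0,0,-0.0555,1],[-0.06,0.25,0.22,0,0,-0.074,1],[-0.08,0.32,0.28,0,0,-0.0925,1],[-0.1,0.4,0.35,0,0,-0.111,1],[-0.115,0.47,0.41,0,0,-0.13,1],[-0.13,0.54,0.47,0,0,-0.148,1],[-0.148,0.59,0.52,0,0,-0.16,1],[-0.148,0.613,0.533,0,0,-0.1667,1]]]'

```text
time_s: 19.62
position: [0.4752, 0.3317, 0.1882]
tcp_rot: [[-0.048, -0.999, -0.006], [-0.999, 0.048, -0.002], [0.002, 0.006, -1.0]]
force: [-0.2, 0.1, -3.8]
opening: 0.184
grasp_force: 30.0
```

Run:
```python
from h import *
p,R=load(); p=p-R@np.array([0,0,.547*.15]); save(p,R); st()
```

```text
19.6167 pos [0.4752 0.3317 0.1882] cmd [0.478 0.332 0.19 ] angerr 0.45 J [  23.9   29.3   90.5    0.    60.6 -153.4] F [-0.2  0.1 -3.8] op 0.184 gf 29.995074570178986
```

Call:
carry_out --deltas '[[[0,-0.005,0.1,0,0,0,1],[0,-0.01,0.2,0,0,0,1],[0,-0.01,0.3,0,0,0,1],[0,-0.01,0.38,0,0,0,1],[0,-0.01,0.44,0,0,0,1],[0,-0.01,0.48,0,0,0,1],[0,-0.01,0.51,0,0,0,1],[0,-0.01,0.53,0,0,0,1],[0,-0.01,0.54,0,0,0,1],[0,-0.01,0.54,0,0,0,1]]]'

```text
time_s: 20.45
position: [0.4773, 0.332, 0.1151]
tcp_rot: [[-0.052, -0.999, -0.002], [-0.999, 0.052, 0.001], [-0.001, 0.002, -1.0]]
force: [-12.3, -2.5, 34.0]
opening: 0.183
grasp_force: 30.0
```

Run:
```python
from h import *
p,R=load(); p=p+R@np.array([0,-.01,.54])*.15; save(p,R); st()
```

```text
20.45 pos [0.4773 0.332  0.1151] cmd [0.4795 0.3319 0.109 ] angerr 0.14 J [ 2.380e+01  3.510e+01  9.380e+01  1.000e-01  5.120e+01 -1.533e+02] F [-12.3  -2.5  34. ] op 0.183 gf 29.98747916892171
```

Call:
carry_out --deltas '[[[0,0,-0.02,0,0,0,1],[0,0,-0.04,0,0,0,1],[0,0,-0.04,0,0,0,1],[0,0,-0.04,0,0,0,-1],[0,0,-0.04,0,0,0,-1],[0,0,-0.04,0,0,0,-1],[0,0,-0.04,0,0,0,-1],[0,0,-0.04,0,0,0,-1],[0,0,-0.04,0,0,0,-1],[0,0,-0.04,0,0,0,-1]]]'

```text
time_s: 21.28
position: [0.4793, 0.3315, 0.1145]
tcp_rot: [[-0.052, -0.999, -0.0], [-0.999, 0.052, -0.0], [0.0, 0.0, -1.0]]
force: [-0.5, -0.3, 0.1]
opening: 0.628
grasp_force: 0.0
```

Call:
carry_out --deltas '[[[0,0,0,0,0,0,-1],[0,0,0,0,0,0,-1],[0,0,-0.1,0,0,0,-1],[0,0,-0.25,0,0,0,-1],[0,0,-0.45,0,0,0,-1],[0,0,-0.65,0,0,0,-1],[0,0,-0.85,0,0,0,-1],[0,0,-1,0,0,0,-1],[0,0,-1,0,0,0,-1],[0,0,-1,0,0,0,-1]]]'

```text
time_s: 22.12
position: [0.48, 0.3318, 0.2663]
tcp_rot: [[-0.052, -0.999, 0.003], [-0.999, 0.052, 0.001], [-0.002, -0.003, -1.0]]
force: [-1.0, -0.2, -0.9]
opening: 0.998
grasp_force: 0.0
```

Run:
```python
from h import *
import cv2
p,R=load(); p=p+R@np.array([0,0,-1.04])*.15; save(p,R); st()
t=capture("top")[:,:,::-1]; s=capture("scene")[:,:,::-1]
z=lambda im,x,y,w,h,k:cv2.resize(im[y:y+h,x:x+w],None,fx=k,fy=k,interpolation=cv2.INTER_CUBIC)
cv2.imwrite("pics/f.png",np.vstack([np.hstack([z(t,98,212,110,80,3.6),z(s,360,185,110,80,3.6)]),z(t,230,160,220,85,3.6)]))
cv2.imwrite("pics/f2.png",np.hstack([z(t,98,212,110,110,3.6),z(s,360,185,110,110,3.6)]))
```

```text
22.1167 pos [0.48   0.3318 0.2663] cmd [0.4795 0.3319 0.265 ] angerr 0.21 J [  23.7   24.2   85.4   -0.    70.2 -153.3] F [-1.  -0.2 -0.9] op 0.998 gf 0.0
```

View pics/f2.png

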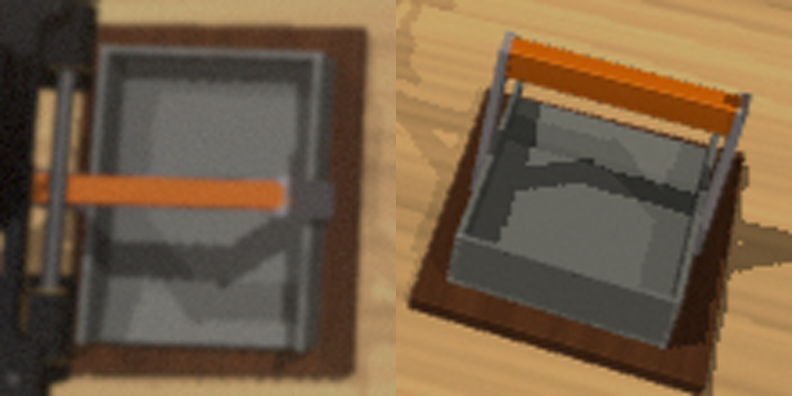

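The tray is empty and upright, centred on its board, and the fingers are clear. Next the scraper.

Run:
```python
from h import *
y=90.8
plan([[([.49,.19,.28],Rt(135))],[([.51,.048,.28],Rt(y))],[([.53,-.094,.28],Rt(y))],[([.558,-.232,.26],Rt(y))],[([.558,-.274,.20],Rt(y))]],[-1]*5)
```

```text
[0.941, -0.119, -0.1, 0.0, 0.0, 0.1167, -1.0]

[0.575, -0.764, 0.0, 0.0, 0.0, 0.1228, -1.0]

[-0.12, -0.949, 0.0, 0.0, 0.0, 0.0, -1.0]

[-0.174, -0.922, 0.134, 0.0, 0.0, 0.0, -1.0]

[0.003, -0.28, 0.4, 0.0, 0.0, 0.0, -1.0]
```

Call:
carry_out --deltas '[[[0.1,-0.01,-0.05,0,0,0.012,-1],[0.25,-0.03,-0.1,0,0,0.027,-1],[0.4,-0.05,-0.1,0,0,0.045,-1],[0.55,-0.07,-0.1,0,0,0.063,-1],[0.7,-0.09,-0.1,0,0,0.081,-1],[0.85,-0.11,-0.1,0,0,0.099,-1],[0.941,-0.119,-0.1,0,0,0.1167,-1],[0.941,-0.119,-0.1,0,0,0.1167,-1],[0.941,-0.119,-0.1,0,0,0.1167,-1],[0.941,-0.119,-0.1,0,0,0.1167,-1]]]'

```text
time_s: 23.05
position: [0.4893, 0.1901, 0.2786]
tcp_rot: [[-0.706, -0.708, -0.002], [-0.708, 0.706, 0.0], [0.001, 0.002, -1.0]]
force: [-0.2, 0.6, -0.1]
opening: 0.994
grasp_force: 0.0
```

Call:
carry_out --deltas '[[[0.08,-0.1,0,0,0,0.017,-1],[0.16,-0.21,0,0,0,0.034,-1],[0.24,-0.32,0,0,0,0.051,-1],[0.32,-0.43,0,0,0,0.068,-1],[0.4,-0.54,0,0,0,0.085,-1],[0.49,-0.65,0,0,0,0.103,-1],[0.575,-0.764,0,0,0,0.1228,-1],[0.575,-0.764,0,0,0,0.1228,-1],[0.575,-0.764,0,0,0,0.1228,-1],[0.575,-0.764,0,0,0,0.1228,-1]]]'

```text
time_s: 23.88
position: [0.5096, 0.0488, 0.2793]
tcp_rot: [[-1.0, -0.017, -0.001], [-0.017, 1.0, 0.001], [0.001, 0.001, -1.0]]
force: [0.2, 0.7, 0.2]
opening: 1.003
grasp_force: 0.0
```

Call:
carry_out --deltas '[[[-0.02,-0.15,0,0,0,0,-1],[-0.04,-0.3,0,0,0,0,-1],[-0.06,-0.45,0,0,0,0,-1],[-0.08,-0.6,0,0,0,0,-1],[-0.1,-0.75,0,0,0,0,-1],[-0.11,-0.87,0,0,0,0,-1],[-0.12,-0.949,0,0,0,0,-1],[-0.12,-0.949,0,0,0,0,-1],[-0.12,-0.949,0,0,0,0,-1],[-0.12,-0.949,0,0,0,0,-1]]]'

```text
time_s: 24.72
position: [0.5295, -0.0929, 0.2795]
tcp_rot: [[-1.0, -0.015, -0.001], [-0.015, 1.0, 0.001], [0.001, 0.001, -1.0]]
force: [0.8, 0.0, 0.0]
opening: 1.002
grasp_force: 0.0
```

Call:
carry_out --deltas '[[[-0.03,-0.15,0.02,0,0,0,-1],[-0.06,-0.3,0.04,0,0,0,-1],[-0.09,-0.45,0.06,0,0,0,-1],[-0.12,-0.6,0.08,0,0,0,-1],[-0.14,-0.75,0.1,0,0,0,-1],[-0.16,-0.86,0.12,0,0,0,-1],[-0.174,-0.922,0.134,0,0,0,-1],[-0.174,-0.922,0.134,0,0,0,-1],[-0.174,-0.922,0.134,0,0,0,-1],[-0.174,-0.922,0.134,0,0,0,-1]]]'

```text
time_s: 25.55
position: [0.5576, -0.2309, 0.2596]
tcp_rot: [[-1.0, -0.015, -0.001], [-0.015, 1.0, 0.001], [0.001, 0.001, -1.0]]
force: [0.1, 0.5, -0.6]
opening: 1.003
grasp_force: 0.0
```

Run:
```python
from h import *
import cv2
p,R=load(); p=p-R@np.array([.003,-.28,.4])*.15; save(p,R); st()
im=capture("wrist"); s=telemetry.read_state(); T=np.eye(4);T[:3,:3]=s['tcp_rot'];T[:3,3]=s['position']; np.save('pics/w2T.npy',T)
cv2.imwrite("pics/w2.png",im[:,:,::-1])
```

```text
25.55 pos [ 0.5576 -0.2309  0.2596] cmd [ 0.5579 -0.232   0.2599] angerr 0.09 J [ -33.1   26.3   82.8    0.    70.9 -124. ] F [ 0.1  0.5 -0.6] op 1.003 gf 0.0
```

View pics/w2.png

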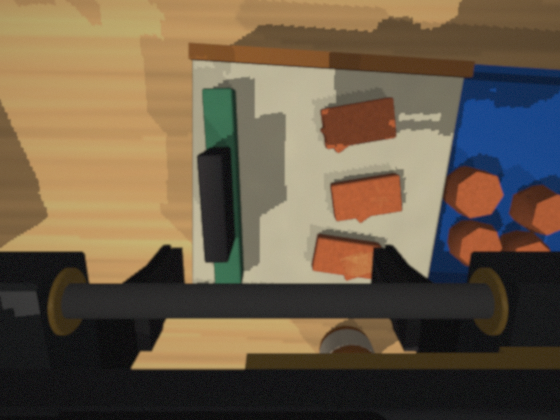

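Wrist view: the grip's -y top edge runs from (200,157) to (205,261). The block's front top edge runs from (235,89) to (242,283), and its left corner is at (204,90).

Run:
```python
from h import *
T=np.load('pics/w2T.npy')
for p,z in [((200,157),.165),((205,261),.165),((235,89),.115),((242,283),.115),((204,90),.115),((193,60),.085),((463,76),.085),((432,275),.085)]: print(p,onz("wrist",p,z,T))
print(tri([ray("wrist",(204,90),T),ray("top",(230+712/3.5,160+358/3.5))]), tri([ray("wrist",(235,89),T),ray("scene",(120+222/3.4,140+62/3.4))]))
```

```text
(200, 157) [ 0.52090616 -0.28287041  0.165     ]
(205, 261) [ 0.59701123 -0.28226958  0.165     ]
(235, 89) [ 0.47470106 -0.26368635  0.115     ]
(242, 283) [ 0.63929239 -0.26004958  0.115     ]
(204, 90) [ 0.47577704 -0.28769831  0.115     ]
(193, 60) [ 0.45103727 -0.30146702  0.085     ]
(463, 76) [ 0.46045265 -0.07445098  0.085     ]
(432, 275) [ 0.6433809  -0.07827439  0.085     ]
(array([ 0.47467144, -0.31525938, -0.04826931]), np.float64(0.00481613853992052)) (array([ 0.47570636, -0.26589232,  0.11113315]), np.float64(0.002127823948856506))
```

Call:
carry_out --deltas '[[[0,-0.07,0.05,0,0,0,-1],[0,-0.15,0.13,0,0,0,-1],[0,-0.22,0.22,0,0,0,-1],[0,-0.28,0.3,0,0,0,-1],[0,-0.28,0.4,0,0,0,-1],[0,-0.28,0.5,0,0,0,-1],[0,-0.28,0.6,0,0,0,-1],[0,-0.28,0.7,0,0,0,-1],[0,-0.28,0.75,0,0,0,-1],[0,-0.28,0.75,0,0,0,-1]]]'

```text
time_s: 26.43
position: [0.5565, -0.274, 0.1437]
tcp_rot: [[-1.0, -0.013, -0.005], [-0.013, 1.0, 0.004], [0.005, 0.004, -1.0]]
force: [1.1, 0.0, -0.8]
opening: 0.999
grasp_force: 0.0
```

Call:
carry_out --deltas '[[[0,0,0.07,0,0,0,-1],[0,0,0.12,0,0,0,-1],[0,0,0.14,0,0,0,-1],[0,0,0.14,0,0,0,-1],[0,0,0.14,0,0,0,1],[0,0,0.14,0,0,0,1],[0,0,0.14,0,0,0,1],[0,0,0.14,0,0,0,1],[0,0,0.14,0,0,0,1],[0,0,0.14,0,0,0,1]]]'

```text
time_s: 27.27
position: [0.5585, -0.2745, 0.1263]
tcp_rot: [[-1.0, -0.014, 0.0], [-0.014, 1.0, -0.0], [-0.0, -0.0, -1.0]]
force: [0.9, 0.6, 0.6]
opening: 0.631
grasp_force: 0.0
```

Call:
carry_out --deltas '[[[0,0,0,0,0,0,1],[0,0,0,0,0,0,1],[0,0,0,0,0,0,1],[0,0,0,0,0,0,1],[0,0,0,0,0,0,1],[0,0,0,0,0,0,1],[0,0,0,0,0,0,1],[0,0,-0.01,0,0,0,1],[0,0,-0.01,0,0,0,1],[0,0,-0.01,0,0,0,1]]]'

```text
time_s: 28.1
position: [0.5581, -0.2741, 0.1272]
tcp_rot: [[-1.0, -0.014, -0.001], [-0.014, 1.0, 0.001], [0.001, 0.001, -1.0]]
force: [-0.5, -0.2, -2.5]
opening: 0.205
grasp_force: 30.0
```

Run:
```python
from h import *
p,R=load(); p=p+R@np.array([0,-.28,.88])*.15; save(p,R); st()
z=p[2]
# push along station y; TCP = scraper centre. seam (.563,-.0785)
def S(y,x=0.003): a=np.radians(-2.5); return [.563+x*np.cos(a)-y*np.sin(a), -.0785+x*np.sin(a)+y*np.cos(a), z]
W=[(-.13,87.5),(-.065,87.5),(-.006,87.5)]
plan([[(S(w[0]),Rt(w[1]))] for w in W],[1]*3)
```

```text
28.1 pos [ 0.5581 -0.2741  0.1272] cmd [ 0.5585 -0.274   0.1279] angerr 0.06 J [ -36.4   36.6   87.3    0.    56.1 -127.2] F [-0.5 -0.2 -2.5] op 0.205 gf 29.956595306284726
[-0.018, 0.436, 0.0, 0.0, 0.0, 0.0091, 1.0]

[0.0, 0.434, 0.0, 0.0, 0.0, 0.0, 1.0]

[0.0, 0.393, 0.0, 0.0, 0.0, 0.0, 1.0]
```

Call:
carry_out --deltas '[[[-0.002,0.03,0,0,0,0.001,1],[-0.004,0.07,0,0,0,0.002,1],[-0.006,0.12,0,0,0,0.003,1],[-0.008,0.17,0,0,0,0.004,1],[-0.01,0.22,0,0,0,0.005,1],[-0.012,0.265,0,0,0,0.006,1],[-0.014,0.31,0,0,0,0.007,1],[-0.016,0.355,0,0,0,0.008,1],[-0.018,0.395,0,0,0,0.0091,1],[-0.018,0.436,0,0,0,0.0091,1]]]'

```text
time_s: 28.93
position: [0.5603, -0.2084, 0.1276]
tcp_rot: [[-0.999, 0.044, 0.0], [0.044, 0.999, -0.0], [-0.0, -0.0, -1.0]]
force: [0.7, 0.0, -1.6]
opening: 0.203
grasp_force: 30.0
```

Call:
carry_out --deltas '[[[0,0.043,0,0,0,0,1],[0,0.087,0,0,0,0,1],[0,0.13,0,0,0,0,1],[0,0.174,0,0,0,0,1],[0,0.217,0,0,0,0,1],[0,0.26,0,0,0,0,1],[0,0.304,0,0,0,0,1],[0,0.347,0,0,0,0,1],[0,0.39,0,0,0,0,1],[0,0.434,0,0,0,0,1]]]'

```text
time_s: 29.77
position: [0.5631, -0.1433, 0.1276]
tcp_rot: [[-0.999, 0.043, 0.0], [0.043, 0.999, -0.0], [-0.0, -0.0, -1.0]]
force: [-0.2, -1.3, -2.5]
opening: 0.203
grasp_force: 30.0
```

Call:
carry_out --deltas '[[[0,0.04,0,0,0,0,1],[0,0.08,0,0,0,0,1],[0,0.12,0,0,0,0,1],[0,0.16,0,0,0,0,1],[0,0.21,0,0,0,0,1],[0,0.26,0,0,0,0,1],[0,0.3,0,0,0,0,1],[0,0.34,0,0,0,0,1],[0,0.37,0,0,0,0,1],[0,0.393,0,0,0,0,1]]]'

```text
time_s: 30.6
position: [0.5655, -0.0843, 0.1275]
tcp_rot: [[-0.999, 0.043, -0.0], [0.043, 0.999, 0.0], [0.0, 0.0, -1.0]]
force: [0.2, 0.9, -2.0]
opening: 0.203
grasp_force: 30.0
```

Run:
```python
from h import *
import cv2
st()
# terracotta blobs in the top view: area and position (no viewing)
for n in ("top","scene"):
    im=capture(n); h=cv2.cvtColor(im,cv2.COLOR_RGB2HSV)
    m=((h[...,0]<9)&(h[...,1]>130)&(h[...,2]>60)).astype(np.uint8)
    k,l,s,c=cv2.connectedComponentsWithStats(m)
    for i in range(1,k):
        if s[i,4]>25: print(n,s[i],np.round(c[i]),np.round(onz(n,c[i],.06),3))
```

```text
30.6 pos [ 0.5655 -0.0843  0.1275] cmd [ 0.5657 -0.0846  0.1279] angerr 0.03 J [ -19.7   33.4   94.8    0.    51.8 -107.2] F [ 0.2  0.9 -2. ] op 0.203 gf 29.956483519636095
top [275 183  19  20 264] [284. 192.] [0.637 0.041 0.06 ]
top [302 187  22   8  54] [313. 191.] [ 0.639 -0.025  0.06 ]
top [317 201   7   7  35] [320. 204.] [ 0.609 -0.038  0.06 ]
top [269 205  19  20 266] [278. 214.] [0.588 0.055 0.06 ]
top [296 245  13  15 151] [302. 252.] [0.505 0.004 0.06 ]
```

Call:
carry_out --deltas '[[[0,-0.04,0,0,0,0,1],[0,-0.1,0,0,0,0,1],[0,-0.18,0,0,0,0,1],[0,-0.26,0,0,0,0,1],[0,-0.34,0,0,0,0,1],[0,-0.42,0,0,0,0,1],[0,-0.48,0,0,0,0,1],[0,-0.53,0,0,0,0,1],[0,-0.55,0.007,0,0,0,1],[0,-0.55,0.01,0,0,0,1]]]'

```text
time_s: 31.53
position: [0.5621, -0.1687, 0.126]
tcp_rot: [[-0.999, 0.044, 0.0], [0.044, 0.999, -0.001], [-0.0, -0.001, -1.0]]
force: [0.0, 0.0, -1.4]
opening: 0.207
grasp_force: 30.0
```

Run:
```python
from h import *
import cv2
p,R=load(); p=p+R@np.array([0,-.55,.01])*.15; save(p,R); st()
im=capture("wrist"); s=telemetry.read_state(); T=np.eye(4);T[:3,:3]=s['tcp_rot'];T[:3,3]=s['position']
for n,T in (("top",None),("scene",None),("wrist",T)):
    im=capture(n); h=cv2.cvtColor(im,cv2.COLOR_RGB2HSV)
    m=((h[...,0]<10)&(h[...,1]>120)&(h[...,2]>40)).astype(np.uint8)
    k,l,s,c=cv2.connectedComponentsWithStats(m)
    for i in range(1,k):
        if s[i,4]>25: print(n,s[i],np.round(c[i]),np.round(onz(n,c[i],.03,T),3))
```

```text
31.5333 pos [ 0.5621 -0.1687  0.126 ] cmd [ 0.5621 -0.167   0.1264] angerr 0.07 J [ -27.6   34.5   92.7   -0.    52.8 -115. ] F [ 0.   0.  -1.4] op 0.207 gf 29.95693551376462
top [274 183  20  20 303] [284. 192.] [0.642 0.041 0.03 ]
top [298 187  30  21 482] [313. 198.] [ 0.628 -0.025  0.03 ]
top [269 205  19  20 291] [278. 214.] [0.592 0.055 0.03 ]
top [303 208  39  26 644] [322. 220.] [ 0.577 -0.044  0.03 ]
top [295 245  26  15 340] [308. 252.] [ 0.505 -0.01   0.03 ]
scene [501 105  37  42 896] [520. 125.] [-0.199  0.579  0.03 ]
scene [ 232  198   66   58 1317] [264. 230.] [ 0.572 -0.011  0.03 ]
wrist [ 449   90   95   56 3014] [495. 117.] [ 0.505 -0.02   0.03 ]
wrist [ 429  178  131  106 3629] [477. 234.] [ 0.587 -0.024  0.03 ]
wrist [536 204  24  55 714] [549. 231.] [0.587 0.028 0.03 ]
wrist [480 318  30   8 113] [493. 320.] [ 0.658 -0.005  0.03 ]
wrist [536 318  24  19 127] [549. 325.] [0.664 0.039 0.03 ]
```

Run:
```python
from h import *
import cv2
s=telemetry.read_state(); T=np.eye(4);T[:3,:3]=s['tcp_rot'];T[:3,3]=s['position']
def proj(n,P):
    c=camera_info(n); M=c['cam_to_world'] if n!='wrist' else T@c['T_tool_cam']
    q=c['mtx']@(np.linalg.inv(M)@np.r_[P,1])[:3]; return q[:2]/q[2]
for n in ("top","wrist"):
    im=capture(n); h=cv2.cvtColor(im,cv2.COLOR_RGB2HSV)
    m=((h[...,0]<10)&(h[...,1]>120)&(h[...,2]>40))
    for x in np.arange(.47,.66,.01):
        P=np.array([.563,-.0785,.085])+(x-.563)*np.array([.999,-.0436,0])
        q=proj(n,P); q0=proj(n,P-[0,0,.08]); r=int(round(q[1])); 
        if not 0<=r<420: continue
        row=m[r]; cols=np.where(row)[0]
        e=np.flatnonzero(np.diff(np.r_[0,row.astype(int),0]));
        print(n,round(x,3),'row',r,'seam col top/foot',np.round([q[0],q0[0]],1),'runs',e.tolist())
```

```text
top 0.47 row 267 seam col top/foot [339.5 336. ] runs []
top 0.48 row 262 seam col top/foot [339.6 336. ] runs []
top 0.49 row 257 seam col top/foot [339.6 336.1] runs [192, 193, 296, 321]
top 0.5 row 252 seam col top/foot [339.6 336.1] runs [295, 321]
top 0.51 row 248 seam col top/foot [339.7 336.2] runs [296, 320]
top 0.52 row 243 seam col top/foot [339.7 336.2] runs []
top 0.53 row 238 seam col top/foot [339.7 336.2] runs []
top 0.54 row 234 seam col top/foot [339.8 336.3] runs []
top 0.55 row 229 seam col top/foot [339.8 336.3] runs [306, 322]
top 0.56 row 224 seam col top/foot [339.8 336.3] runs [276, 280, 303, 341]
top 0.57 row 220 seam col top/foot [339.9 336.4] runs [270, 286, 304, 342]
top 0.58 row 215 seam col top/foot [339.9 336.4] runs [269, 288, 306, 342]
top 0.59 row 210 seam col top/foot [339.9 336.4] runs [270, 287, 330, 341]
top 0.6 row 206 seam col top/foot [340.  336.5] runs [275, 283, 305, 313, 317, 328]
top 0.61 row 201 seam col top/foot [340.  336.5] runs [280, 287, 299, 328]
top 0.62 row 197 seam col top/foot [340.  336.6] runs [275, 293, 298, 328]
top 0.63 row
[... 2062 characters left out ...]
 459, 460, 466, 468, 469, 472, 482, 483, 484, 485, 486, 487, 495]
wrist 0.59 row 274 seam col top/foot [426.4 387.8] runs [472, 482, 516, 519, 524, 530, 534, 540, 542, 543, 544, 546, 547, 549, 550, 551, 552, 558]
wrist 0.6 row 290 seam col top/foot [424.7 386.9] runs []
wrist 0.61 row 305 seam col top/foot [423.  385.9] runs []
wrist 0.62 row 320 seam col top/foot [421.3 385. ] runs [480, 483, 500, 507, 536, 539, 544, 545, 549, 550, 556, 557, 559, 560]
wrist 0.63 row 334 seam col top/foot [419.7 384.1] runs [555, 559]
wrist 0.64 row 348 seam col top/foot [418.1 383.2] runs []
wrist 0.65 row 362 seam col top/foot [416.5 382.3] runs []
wrist 0.66 row 376 seam col top/foot [415.  381.4] runs []
```

The middle shard's end appears to still rest on the slab edge (top columns 341–342, seam at column 340). I'll push once more, about 20 mm further.

Call:
carry_out --deltas '[[[0,0.02,-0.01,0,0,0,1],[0,0.1,-0.01,0,0,0,1],[0,0.2,-0.01,0,0,0,1],[0,0.3,-0.01,0,0,0,1],[0,0.4,-0.01,0,0,0,1],[0,0.48,-0.01,0,0,0,1],[0,0.54,-0.01,0,0,0,1],[0,0.6,-0.01,0,0,0,1],[0,0.66,-0.01,0,0,0,1],[0,0.7,-0.01,0,0,0,1]]]'

```text
time_s: 32.67
position: [0.5666, -0.0614, 0.1275]
tcp_rot: [[-0.999, 0.043, -0.0], [0.043, 0.999, 0.0], [0.0, 0.0, -1.0]]
force: [0.4, 0.6, -2.8]
opening: 0.205
grasp_force: 30.0
```

Call:
carry_out --deltas '[[[0,0,0,0,0,0,1],[0,-0.06,0,0,0,0,1],[0,-0.15,0,0,0,0,1],[0,-0.25,0,0,0,0,1],[0,-0.35,0,0,0,0,1],[0,-0.45,0,0,0,0,1],[0,-0.55,0,0,0,0,1],[0,-0.64,0,0,0,0,1],[0,-0.7,0,0,0,0,1],[0,-0.7,0,0,0,0,1]]]'

```text
time_s: 33.5
position: [0.5622, -0.1704, 0.1276]
tcp_rot: [[-0.999, 0.046, 0.001], [0.046, 0.999, -0.001], [-0.001, -0.001, -1.0]]
force: [1.2, -0.5, -2.0]
opening: 0.205
grasp_force: 30.0
```

Run:
```python
from h import *
import cv2
p,R=load(); p=p+R@np.array([0,0,-.01])*.15; save(p,R); st()
im=capture("top"); h=cv2.cvtColor(im,cv2.COLOR_RGB2HSV)
m=((h[...,0]<10)&(h[...,1]>120)&(h[...,2]>40))
for r in range(178,262,4): print(r,np.flatnonzero(np.diff(np.r_[0,m[r].astype(int),0])).tolist())
```

```text
33.5 pos [ 0.5622 -0.1704  0.1276] cmd [ 0.5621 -0.167   0.1279] angerr 0.18 J [ -27.7   34.4   92.6   -0.    53.  -115.1] F [ 1.2 -0.5 -2. ] op 0.205 gf 29.95647991541773
178 []
182 [285, 286]
186 [276, 292]
190 [275, 294, 301, 316]
194 [274, 294, 299, 327]
198 [276, 293, 298, 328]
202 [282, 286, 300, 328]
206 [274, 283, 304, 313, 317, 328]
210 [269, 293]
214 [269, 297, 307, 320]
218 [269, 298, 305, 324]
222 [273, 297, 303, 324]
226 [291, 296, 304, 324]
230 [306, 321]
234 []
238 []
242 []
246 [297, 320]
250 [296, 321]
254 [193, 195, 296, 321]
258 [296, 321]
```

Call:
carry_out --deltas '[[[0,0,0.005,0,0,0,1],[0,0,0.01,0,0,0,1],[0,0,0.01,0,0,0,1],[0,0,0.01,0,0,0,-1],[0,0,0.01,0,0,0,-1],[0,0,0.01,0,0,0,-1],[0,0,0.01,0,0,0,-1],[0,0,0.01,0,0,0,-1],[0,0,0.01,0,0,0,-1],[0,0,0.01,0,0,0,-1]]]'

```text
time_s: 34.38
position: [0.562, -0.1675, 0.1261]
tcp_rot: [[-0.999, 0.043, 0.0], [0.043, 0.999, -0.0], [-0.0, -0.0, -1.0]]
force: [-0.3, -0.3, 0.3]
opening: 0.648
grasp_force: 0.0
```

Call:
carry_out --deltas '[[[0,0,0,0,0,0,-1],[0,0,0,0,0,0,-1],[0,0,-0.1,0,0,0,-1],[0,0,-0.25,0,0,0,-1],[0,0,-0.45,0,0,0,-1],[0,0,-0.65,0,0,0,-1],[0,0,-0.85,0,0,0,-1],[0,0,-1,0,0,0,-1],[0,0,-1,0,0,0,-1],[0,0,-1,0,0,0,-1]]]'

```text
time_s: 35.22
position: [0.5626, -0.1678, 0.2776]
tcp_rot: [[-0.999, 0.043, 0.003], [0.043, 0.999, -0.002], [-0.003, -0.002, -1.0]]
force: [-0.1, -0.1, -0.6]
opening: 0.997
grasp_force: 0.0
```

Run:
```python
from h import *
import cv2
st()
# bin contents: triangulate heights roughly via top-vs-scene; scraper via green blob; tray bar via orange blob
im=capture("top"); h=cv2.cvtColor(im,cv2.COLOR_RGB2HSV)
g=((h[...,0]>60)&(h[...,0]<90)&(h[...,1]>100)); y,x=np.where(g[:,330:470]); print('green',g.sum(),onz("top",(x.mean()+330,y.mean()),.115))
o=((h[...,0]>9)&(h[...,0]<14)&(h[...,1]>220)&(h[...,2]>150)); y,x=np.where(o[:,:230]); print('bar',len(x),onz("top",(x.mean(),y.mean()),.138))
m=((h[...,0]<10)&(h[...,1]>120)&(h[...,2]>40)).astype(np.uint8); k,l,s,c=cv2.connectedComponentsWithStats(m)
for i in range(1,k):
    if s[i,4]>25: print(s[i],np.round(onz("top",c[i],.04),3))
```

```text
35.2167 pos [ 0.5626 -0.1678  0.2776] cmd [ 0.5621 -0.167   0.1279] angerr 0.21 J [ -27.5   23.8   84.     0.    71.9 -115. ] F [-0.1 -0.1 -0.6] op 0.997 gf 0.0
green 1 [ 0.61793242 -0.17390529  0.115     ]
bar 0 [nan nan nan]
[274 183  20  20 304] [0.641 0.041 0.04 ]
[298 187  30  21 480] [ 0.626 -0.024  0.04 ]
[269 204  29  24 459] [0.588 0.044 0.04 ]
[303 212  21  21 356] [ 0.571 -0.024  0.04 ]
[295 245  26  16 362] [ 0.504 -0.009  0.04 ]<stdin>:7: RuntimeWarning: Mean of empty slice.
  ret = ret.dtype.type(ret / rcount)
```

```bash
python3 -c "
from rig import job
print(job.hand_in())"
```

```text
the job is handed in; nothing more can be done
None
```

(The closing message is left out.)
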